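# Tip the polished beads out of the polisher's pan into the catch tray

### The arm

A 6-joint arm with a two-finger parallel gripper is mounted at the origin on the work surface. World frame = base frame: x ahead of the robot, y to its left, z up, the work surface at z = 0. Lengths are in m, angles in degrees, forces in N, time in s.
With the tool pointing down it reaches from about 0.25 to 0.725 m from the base axis. Payload 9.7 kg.
Tool frame: the origin (TCP) lies on the centre line of the jaws, within the pads' length; the fingertips stand 19 mm ahead of it and the grasp point (between the pads) is the TCP; z points along the fingers, y is the direction in which the jaws open and shut (so a half turn about z gives the same grasp; the last joint's range is limited). The gripper opens to 85 mm and grips with 20 to 120 N. Pads are 22 mm wide; open, the fingers measure 114 mm over their backs; the gripper's body (76 mm by 85 mm) begins 54 mm behind the grasp point. The pads swing forward as they close: fully open they stand 13 mm farther back than shut.
Start: joints at [-66.635, 4.979, 10.078, 95.1, 0, 90], TCP at [0.218, -0.505, 0.25] pointing down, gripper open.
Joint ranges: [-179.16, 179.16], [-48.56, 103.87], [-65.8, 70.77], [-126.05, 130.52], [-82.76, 87.17], [-180, 180]. Speed limits (degrees/s): [127.2, 127.2, 147.25, 180, 180, 180].

### API

Orientations are given as [roll, pitch, yaw] about the fixed x, y, z axes, in that order (R = Rz(yaw) Ry(pitch) Rx(roll)).
In Python, from workcell import bot gives the robot as it stands.
- The arm moves only by the tool servo_tool, never from a script. Its argument "motion" is a list that holds one entry, the list of rows, each a list of 6 numbers: the shift along the tool's x, y, z in mm, then the turn, a rotation vector about the tool's x, y, z in rad. A call has 1 to 5 rows; each row shifts and turns the commanded pose from where the row before left it, along the tool's axes as they then stand; what a row does not reach is not made up. A row lasts 1/10 s, in which the tool goes at most 50 mm and 8.59 degrees, less where a joint would pass 70% of its speed; a pose out of reach is approached as far as the arm can. A call is refused whole if a number of a shift passes 50 or a number of a turn 0.15, either way. A call with a gripper value outside its range is refused whole. "gripper" is the finger opening in mm, from 0 to 85.4, set as the call begins (left out, the last holds). The fingers move at their own pace and stop on an object; "newtons" is the grip in N (left out, the last holds). Time passes only in rows, so rows that do not move let the fingers close. It gives the time, the measured TCP pose, the force and the opening at its end, in the units of the state.
- bot.get_obs(): the state, without advancing time (a new reading comes with each control period).
- bot.camera(name): name is "side" or "top"; returns a dict with "color" (480x640x3 uint8, red, green, blue), "fx", "fy", "cx", "cy" (pixels), "R" (3x3) and "t" (3): a world point X has camera coordinates R X + t. Camera axes: x right, y down, z forward; pixel columns grow to the right and rows downward; lengths in m; the calibration is good to about 2 mm. A picture is of the moment at which its call begins. There is no depth.
- bot.job_done(): hands the job in, once; it reports no verdict.
Trained networks look in a picture, given as the dict that the camera call returned (one of the last four; its "shot" number tells which), for a name from the list of things; names that differ only in an ending like _2 or _b are one class to them, and where a whole thing is asked for, a point or a joint stands for the part that bears it (a point fixed in the world has none). Each returns a list of dicts, best first, with "confidence" (0 to 1); they miss things now and then, are a little off and sometimes report something else, mostly with a low value. They report only what shows in the picture. A call takes as long as a camera call.
- bot.look_for(picture, label): "rect" ([left, top, width, height] in pixels, round what is visible of it).
The state is a dict: "time": time; "q": joint angles; "qd": joint speeds; "joint_efforts": joint torques, N m; "ee_pos": TCP position; "tcp_rot": TCP orientation; "wrist_force": force on the tool from outside, world axes, zero at the start; "torque": the same for the moment, N m; "opening": finger opening in m.
Only numpy, scipy, OpenCV 4.12 (cv2) and the standard library are available. Lean on these libraries where they do the work, as an engineer would, in place of code of your own. Each camera call takes 0.05 s, during which the arm holds its last target.

### The job

Set the blue catch tray down flat in the yellow-edged bay in front of the bead polisher, yellow tab away from the machine, and let go of it. Then pull the machine's lever forward until it lines up with the red marker, not noticeably past it, hold it there for a second so that all four beads roll into the tray, and put the lever fully back upright so that the pan is level again. Leave the red marker, the tray in its bay and everything else on the bench where they are.

Things in the scene. Friction and masses are not known exactly. Their poses are not given: they have to be found in the camera images.
- polisher: Fixed green bead-polishing machine. Origin on the bench right below the pan's pivot; x points to the machine's back, away from the bay, y to its left (lever side), z up. The pivot line runs along y, 90 mm above the bench. A green post 12 mm thick carries the pan on each side; the posts' front is 10 mm in front of the pivot line. Nothing of the machine stands on the bench in front of that
- pan_lip (a point): Middle of the front edge (mouth) of the steel tipping pan, on its floor. The pan is open in front but for a 5 mm lip, 100 mm wide and about 100 mm long inside. At rest its floor is level at 140 mm height, its walls reach 185 mm, and this point is 22 mm in front of the pivot line. Frame turns with the pan; at rest it is parallel to the machine's
- bay (a point): Middle of the tray bay on the bench in front of the machine (height 0), a dark patch flush with the bench, edged by yellow strips on its front and sides: 90 mm in front of the pivot line, centred on the pan. Axes parallel to the machine's. The tray stands here with its yellow tab on the side away from the machine (its axes then parallel to the bay's)
- pan (a joint): Tipping angle of pan and lever together (one rigid piece on the pivot), rad: 0 = at rest, pan level, lever upright, against a stop; grows as the lever is pulled forward, to the bay's side, which tips the pan's mouth down over the bay. Stiff: stays where it is left; needs about 3 to 5 N at the grip
- lever_grip (a point): Middle of the lever's black round grip, a bar 22 mm in diameter and 96 mm long parallel to the pivot line, 160 mm from that line, 155 mm to the left of the pan's middle. The 12 mm lever arm joins it 44 mm from this point, at the end nearer the pan. Frame turns with the lever: z along it from pivot to grip, y along the bar. At rest 250 mm above the bench
- lever_end (a point): Point where the lever arm meets the grip, 160 mm from the pivot line, 111 mm to the left of the pan's middle; frame as lever_grip
- marker (a joint): Angle of the red marker arm, rad, on the same pivot and the same scale as joint pan: the lever is at the marker when joint pan equals joint marker (it lies between 1.05 and 1.3)
- marker_end (a point): Where lever_end lies when the lever is exactly at the red marker: 160 mm from the pivot line; frame turns with the marker, z along it. The marker is a thin red arm with a red block, 32 x 14 mm, at its end, between the path of the lever arm and the pan, before an aluminium arc with white ticks every 15 degrees
- tray: Loose blue open catch tray, 130 (x) x 140 (y) x 45 mm high, walls and floor 5 mm, about 0.3 kg. Origin under its middle, z up. A yellow upright tab, 12 mm thick (x), 60 mm wide (y), rises to 85 mm above the tray's underside outside the middle of its -x wall
- tray_in (a point): Middle of the tray's inner floor, 5 mm above its underside; axes of the tray
- tray_tab (a point): Point on the tray's yellow tab to grip: 71 mm to -x of the tray's middle and 70 mm above its underside; axes of the tray (pinch along x)
- bead_red_center (a point): Centre of the loose polished red bead, 28 mm in diameter, 28 g, in the pan at the start
- bead_turquoise_center (a point): Centre of the loose polished turquoise bead, 28 mm in diameter, 28 g, in the pan at the start
- bead_green_center (a point): Centre of the loose polished green bead, 28 mm in diameter, 28 g, in the pan at the start
- bead_blue_center (a point): Centre of the loose polished blue bead, 28 mm in diameter, 28 g, in the pan at the start
- glue_bottle: Bystander: white glue bottle with red cap, 110 mm tall, 40 mm across; origin at the middle of its underside
- bead_jar: Bystander: amber glass jar with white lid, 75 mm tall, 64 mm across; origin at the middle of its underside
- spool: Bystander: black thread spool standing on end, 45 mm tall, 40 mm across, between the tray and the machine; origin at the middle of its underside
- glass_dish: Bystander: shallow glass dish, 110 mm across, 35 mm tall; origin at the middle of its underside
- screwdriver: Bystander: orange-handled screwdriver lying flat, 170 mm long; origin at the middle of its underside
- pliers: Bystander: blue-handled pliers lying flat, about 130 mm long; origin at the middle of its underside
- magnifier: Bystander: magnifying lens on a round black stand, about 145 mm tall; origin at the middle of its underside

How it is judged:
By the outcome, as a careful person would: the job done as asked, in the order asked, and still so for the second after the job is handed in, with the robot touching nothing.
It also fails if it takes over 62 s, if anything falls off the work surface, if the arm or the gripper's body presses on something with over 40 N, if the wrist force passes 120 N, or if a joint passes its speed limit or range.

## Working session

There is one attempt and no reset: what is moved stays moved. The work goes in short steps, Python scripts to look and compute and a tool call to move; the robot and the scene stay as the last step left them, time stands still between calls to the robot, and variables do not carry over. Pictures are saved under pics/ and viewed, and the job is handed in when it is done.

Besides the shell and the picture viewer there is one more tool, called after "Call:" as name(argument=value, ...), one argument or row to a line, values as JSON. servo_tool: Moves the arm, as the interface text tells. Its arguments: {"type":"object","properties":{"motion":{"type":"array","items":{"type":"array","items":{"type":"array","items":{"type":"number"}}}},"gripper":{"type":"number"},"newtons":{"type":"number"}},"required":["motion"]}

```bash
ls; mkdir -p pics; python3 - <<'E'
from workcell import bot
import cv2,pickle
o=bot.get_obs();print(o)
for n in("side","top"):
    p=bot.camera(n);cv2.imwrite(f"pics/a_{n}.png",p["color"][:,:,::-1])
    print(n,p["fx"],p["fy"],p["cx"],p["cy"],p["R"],p["t"])
    pickle.dump(p,open(f"a_{n}.pkl","wb"))
    for l in["polisher","tray","tray_tab","lever_grip","marker_end","marker","pan","spool","glue_bottle","bead_jar","glass_dish","screwdriver","pliers","magnifier"]:
        print(l,[(r["rect"],round(r["confidence"],2)) for r in bot.look_for(p,l)[:2]])
E
```

```text
pics
{'time': 0.0, 'q': array([-6.66332417e+01,  5.01049135e+00,  1.00341596e+01,  9.50990023e+01,
       -7.93517586e-04,  9.00007094e+01]), 'qd': array([ 0.00468164,  0.01759251,  0.08476487, -0.01970372,  0.00042768,
       -0.11822432]), 'joint_efforts': array([ 2.78062789e-04, -5.20390248e+01,  4.64803934e+01,  1.64495234e-02,
       -1.57260155e-05, -8.35912140e-07]), 'ee_pos': array([ 0.21805463, -0.50470698,  0.24958625]), 'tcp_rot': array([-1.79924666e+02,  7.94449679e-04,  2.33660499e+01]), 'wrist_force': array([-0.01289343, -0.85305096,  0.1040476 ]), 'torque': array([-0.00554701, -0.03141164,  0.05089394]), 'opening': 0.0851771497385274}
side 556.5016164249839 556.5016164249839 313.34258877742934 234.20560837338226 [[ 0.97658954 -0.21507467 -0.00397009]
 [-0.14782884 -0.65761038 -0.73871187]
 [ 0.15626744  0.72200518 -0.67400965]] [-0.53671845  0.22818489  1.38386296]
polisher [([267.2, 143.3, 124.2, 147.4], 0.68)]
tray [([293.8, 335.9, 83.9, 77.3], 0.67), ([312.4, 139.7, 53.6, 114.8], 0.61)]
tray_tab [([299.4, 333.3, 77.3, 78.7], 0.91)]
lever_grip [([313.5, 142.2, 54.9, 
[... 966 characters left out ...]
 9.4], 0.41)]
lever_grip [([172.2, 178.9, 126.8, 58.8], 0.59)]
marker_end [([234.2, 282.5, 5.7, 17.5], 0.65)]
marker [([233.9, 281.9, 7.8, 18.4], 0.57), ([197.3, 305.0, 28.8, 55.3], 0.2)]
pan [([174.8, 180.4, 122.7, 57.2], 0.72)]
spool [([354.9, 262.8, 17.6, 23.4], 0.68), ([196.5, 304.0, 28.6, 56.5], 0.31)]
glue_bottle [([347.5, 163.7, 13.8, 22.0], 0.65)]
bead_jar [([125.6, 284.8, 35.6, 26.8], 0.88)]
glass_dish [([463.5, 288.3, 47.8, 46.7], 0.82), ([174.7, 179.2, 121.8, 54.8], 0.66)]
screwdriver [([363.7, 289.6, 49.8, 60.2], 0.66), ([276.2, 189.0, 15.7, 12.8], 0.43)]
pliers [([195.9, 306.0, 27.8, 58.2], 0.84), ([356.9, 265.8, 15.1, 17.2], 0.57)]
magnifier [([118.1, 229.8, 42.0, 29.2], 0.58)]
```

View pics/a_side.png

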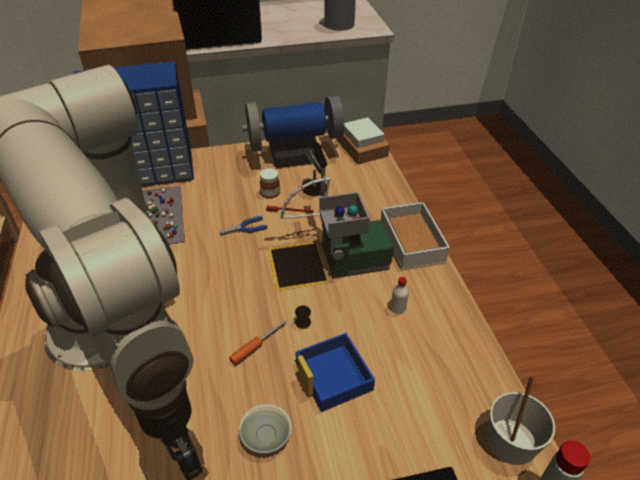

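View pics/a_top.png

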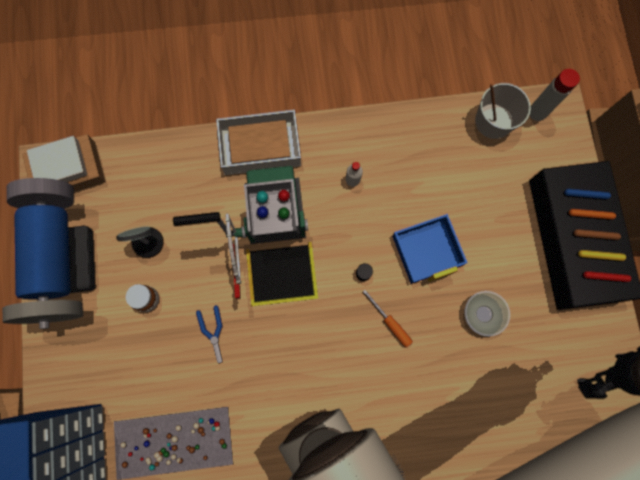

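```bash
python3 - <<'E'
import cv2,pickle
for n,(x,y,w,h) in {"top":(165,155,160,120),"side":(250,130,160,120)}.items():
    im=pickle.load(open(f"a_{n}.pkl","rb"))["color"][:,:,::-1]
    cv2.imwrite(f"pics/a_{n}_m.png",cv2.resize(im[y:y+h,x:x+w],None,fx=5,fy=5,interpolation=cv2.INTER_CUBIC))
im=pickle.load(open("a_top.pkl","rb"))["color"][:,:,::-1]
cv2.imwrite("pics/a_top_t.png",cv2.resize(im[200:300,360:480],None,fx=6,fy=6,interpolation=cv2.INTER_CUBIC))
im=pickle.load(open("a_side.pkl","rb"))["color"][:,:,::-1]
cv2.imwrite("pics/a_side_t.png",cv2.resize(im[320:420,270:390],None,fx=6,fy=6,interpolation=cv2.INTER_CUBIC))
E
```

```text
(no output)
```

View pics/a_top_m.png

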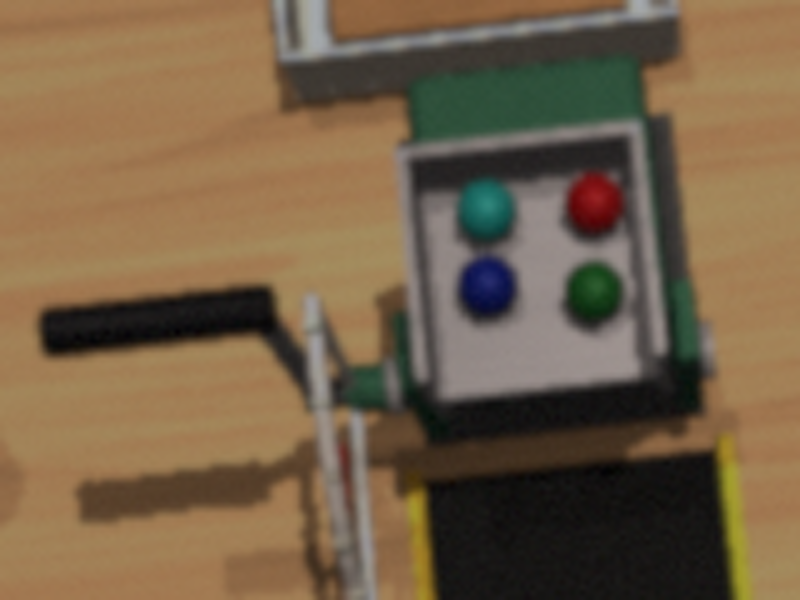

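View pics/a_side_m.png

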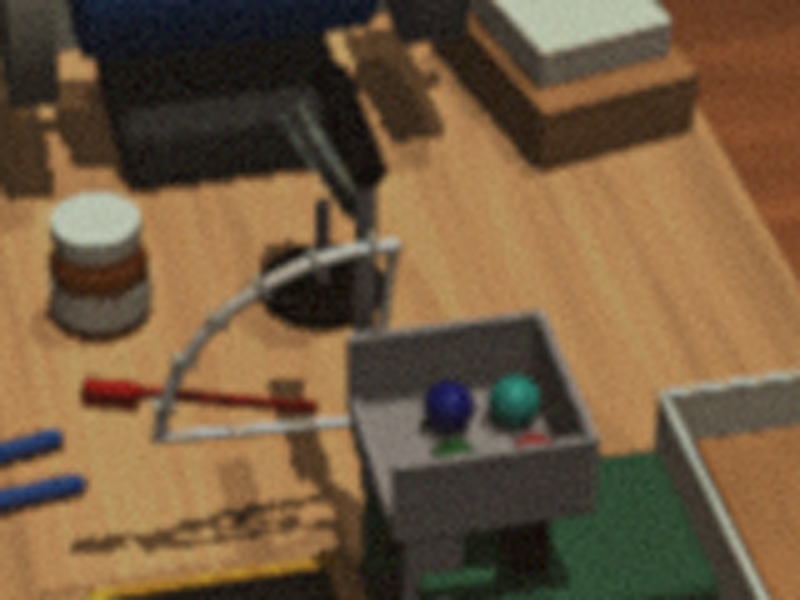

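View pics/a_top_t.png

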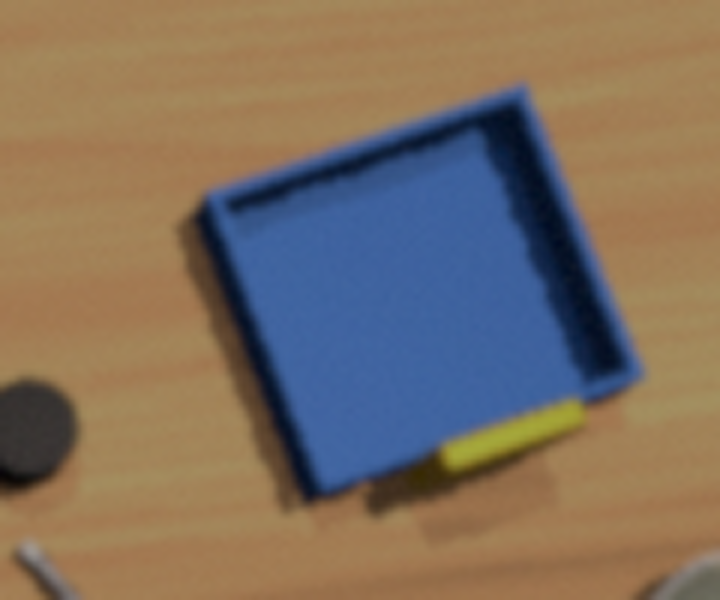

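View pics/a_side_t.png

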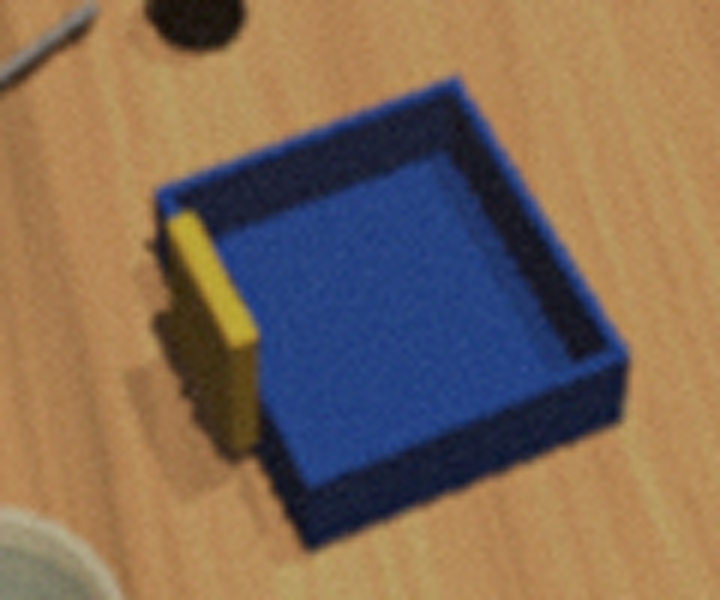

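The views show:
- **Tray:** near (430,250) in the top view, with its yellow tab toward the robot.
- **Bay:** near (282,275).
- **Grip bar:** (173–220,220).
- **Red marker block:** around (237,291).

I'll zoom in on the bay and lever next.

```bash
python3 - <<'E'
import cv2,pickle
im=pickle.load(open("a_top.pkl","rb"))["color"][:,:,::-1]
a=cv2.resize(im[200:315,165:325],None,fx=5,fy=5,interpolation=cv2.INTER_CUBIC)
cv2.imwrite("pics/z1.png",a)
im=pickle.load(open("a_side.pkl","rb"))["color"][:,:,::-1]
a=cv2.resize(im[195:295,260:400],None,fx=5.5,fy=5.5,interpolation=cv2.INTER_CUBIC)
cv2.imwrite("pics/z2.png",a)
a=cv2.resize(im[140:220,260:350],None,fx=7,fy=7,interpolation=cv2.INTER_CUBIC)
cv2.imwrite("pics/z3.png",cv2.convertScaleAbs(a,alpha=1.5))
E
```

```text
(no output)
```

View pics/z1.png

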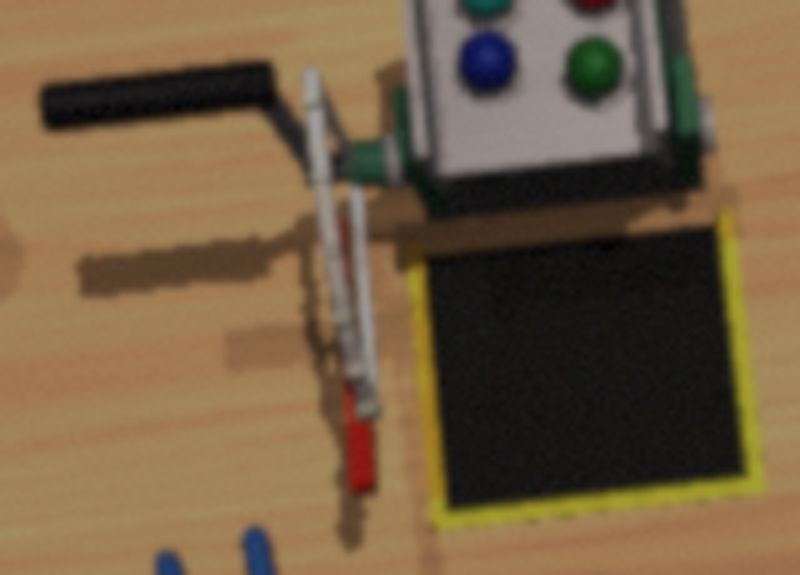

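View pics/z2.png

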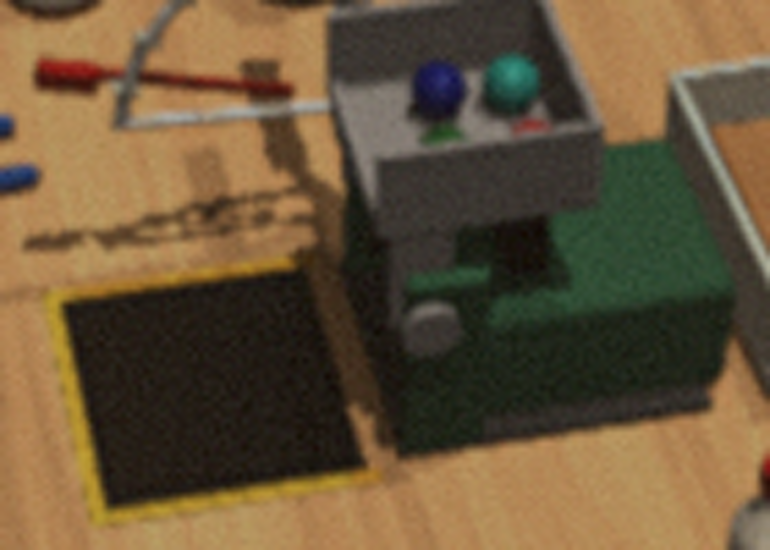

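View pics/z3.png

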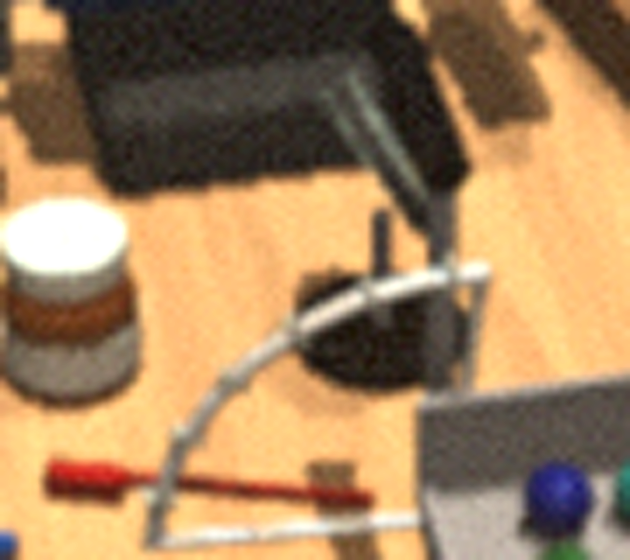

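```bash
cat > h.py <<'E'
import numpy as np,pickle
from scipy.spatial.transform import Rotation as Rn
from scipy.optimize import least_squares
P={n:pickle.load(open(f"a_{n}.pkl","rb")) for n in("top","side")}
def proj(n,X):
    p=P[n];c=np.asarray(X)@p["R"].T+p["t"]
    return np.stack([p["fx"]*c[...,0]/c[...,2]+p["cx"],p["fy"]*c[...,1]/c[...,2]+p["cy"]],-1)
def m2w(pose,X):
    x,y,a=pose[:3];X=np.asarray(X,float);c,s=np.cos(a),np.sin(a)
    return np.stack([x+c*X[...,0]-s*X[...,1],y+s*X[...,0]+c*X[...,1],X[...,2]],-1)
E
python3 - <<'E'
from h import *
def f(v,full=False):
    w,fr,bk=v[3:6]
    top=[[-fr,w,0],[-fr,-w,0],[-bk,w,0],[-bk,-w,0],[0,.203,.25],[0,.107,.25],[-.022,0,.145]]
    tm=[[251.4,305.6],[317.8,297.6],[246.6,251],[311.6,242.4],[173.6,221.4],[219.4,216.8],[273,233]]
    s=[[-fr,w,0],[-fr,-w,0],[-bk,-w,0],[0,.107,.25]]
    sm=[[268.4,248.5],[277.8,290.5],[329.5,281.4],[322.9,163.6]]
    r=np.concatenate([proj("top",m2w(v,top))-tm,proj("side",m2w(v,s))-sm])
    return r if full else r.ravel()
s=least_squares(f,[.5,.1,0.1,.075,.16,.03],loss="soft_l1")
print(s.x.round(4),np.degrees(s.x[2]));print(f(s.x,True).round(1))
# tray
def g(v,full=False):
    X=[[.065,.07,.045],[.065,-.07,.045],[-.065,-.07,.045],[-.065,.07,.045],[-.077,.03,.085],[-.077,-.03,.085],[-.065,-.03,.085],[-.065,.03,.085]]
    k=lambda L,sc,o:np.array(L)/sc+o
    tm=k([[208,193],[525,88],[643,377],[312,499]],6,[360,200])
    sm=k([[455,78],[628,352],[312,485],[158,188],[168,215],[230,345],[257,335],[192,212]],6,[270,320])
    tt=k([[448,474],[585,420],[577,398],[438,452]],6,[360,200])
    r=np.concatenate([proj("top",m2w(v,X[:4]))-tm,proj("side",m2w(v,X))-sm,proj("top",m2w(v,X[4:]))-tt])
    return r if full else r.ravel()
t=least_squares(g,[.5,-.2,0.3],loss="soft_l1")
print(t.x.round(4),np.degrees(t.x[2]));print(g(t.x,True).round(1))
# marker: block outer end & near-pivot
k=np.array
def mk(v,full=False):
    a,y,L,y0=v
    # block end centre (radius L) , arm root point at radius r0
    X=[[-L*np.sin(a),y,.09+L*np.cos(a)]]
    r=np.concatenate([proj("top",m2w(s.x,X))-[[360/5+165,490/5+200]],proj("side",m2w(s.x,X))-[[47/7+260,478/7+140]]])
    return r if full else r.ravel()
m=least_squares(lambda v:np.r_[mk([v[0],v[1],v[2],0])],[1.2,.1,.165])
print(m.x,mk(np.r_[m.x,0],True))
np.save("mach.npy",s.x);np.save("tray.npy",t.x)
for nm,X in dict(bay=[-.09,0,0],grip=[0,.155,.25]).items(): print(nm,m2w(s.x,X))
E
```

```text
[ 0.6188  0.1004 -0.0088  0.0823  0.1636  0.025 ] -0.5030361425407237
[[ 0.3 -1. ]
 [ 0.2 -0.8]
 [-0.  -1.3]
 [-0.1 -0.1]
 [-1.1  0.3]
 [-0.5 -0.3]
 [ 1.9 -0.9]
 [-1.  -0.4]
 [-1.3 -0.2]
 [-1.8  0.8]
 [-0.8  0.4]]
[ 0.5369 -0.2677  0.2087] 11.956902294712775
[[-0.2 -1. ]
 [ 0.  -1.6]
 [ 0.5 -0.7]
 [ 1.7 -2.2]
 [-0.5 -1. ]
 [-0.4  0.2]
 [-1.7  0.1]
 [-1.9 -0.3]
 [-1.9 -0. ]
 [-1.1 -0.1]
 [-0.4 -0.4]
 [-0.9 -1.4]
 [ 0.1 -1. ]
 [ 1.1 -0.4]
 [ 0.5 -1.5]
 [-0.2 -2.2]]
[1.31244349 0.09991748 0.16253918] [[-0.07911188 -0.65751103]
 [-0.78693289  0.18692274]]
bay [0.52878741 0.10116125 0.        ]
grip [0.62014477 0.25536512 0.25      ]
```

```bash
python3 - <<'E'
from h import *
s=np.load("mach.npy")
T=lambda a,y,r:m2w(s,[-r*np.sin(a),y,.09+r*np.cos(a)])
def res(v,b=(0,0,0,0)):
    a,y,L,r1,r2=v
    return np.r_[proj("top",T(a,y,L))-[237,298]-b[:2],proj("side",T(a,y,L))-[266.6,208.2]-b[2:],
      proj("side",T(a,y,r1))-[312.9,211]-b[2:], proj("side",T(a,y,L-.016))-[272.1,208.3]-b[2:],proj("side",T(a,y,r2))-[290,209.5]-b[2:]]
for b in[(0,0,0,0),(0,-.7,-1.2,0)]:
    m=least_squares(res,[1.2,.1,.165,.05,.1],args=(b,));print(m.x.round(3),m.fun.round(2))
# fixed-L
for L in(.16,.176):
  for b in[(0,0,0,0),(0,-.7,-1.2,0)]:
    m=least_squares(lambda v:res([v[0],v[1],L,v[2],v[3]],b),[1.2,.1,.05,.1]);print(L,m.x.round(3),m.fun.round(2))
from workcell import bot
pos=m2w(s,[0,.165,.25]);print("grip pt",pos)
t=np.load("tray.npy");print("tab",m2w(t,[-.071,0,.07]),np.degrees(t[2]));print("tab at bay",m2w(s,[-.161,0,.07]))
# lever geometry checks: nearest objects
def grd(n,u,z=0):
    p=P[n];d=p["R"].T@np.array([(u[0]-p["cx"])/p["fx"],(u[1]-p["cy"])/p["fy"],1]);o=-p["R"].T@p["t"];k=(z-o[2])/d[2];return o+k*d
print("mag base",grd("top",(148,243),0.01),"lens",grd("top",(133,236),.12),"spool",grd("top",(363,273),.045),"bottle",grd("top",(354,170),.1),"pliers",grd("top",(217,308)),"driver tip",grd("top",(365,293)))
E
```

```text
[1.307 0.1   0.162 0.028 0.094] [-0.41 -0.82 -0.6  -0.12 -0.04  0.48 -0.39  0.19 -0.02  0.32]
[1.301 0.1   0.164 0.031 0.098] [-0.2   0.38  0.12 -0.3  -0.04  0.46  0.33  0.04 -0.02  0.2 ]
0.16 [1.322 0.102 0.027 0.094] [-0.95 -1.38  0.02  0.29 -0.02  0.28  0.23  0.53 -0.02  0.39]
0.16 [1.326 0.102 0.031 0.097] [-1.11 -0.56  1.15  0.37 -0.01  0.14  1.36  0.6  -0.02  0.34]
0.176 [1.221 0.092 0.031 0.098] [ 2.79  1.76 -3.7  -2.77 -0.24  1.65 -3.53 -2.05  0.02 -0.13]
0.176 [1.227 0.092 0.034 0.101] [ 2.64  2.68 -2.62 -2.6  -0.2   1.44 -2.45 -1.91  0.03 -0.24]
grip pt [0.62023257 0.26536473 0.25      ]
tab [ 0.46743464 -0.28237912  0.07      ] 11.956902294712775
tab at bay [0.45779015 0.1017846  0.07      ]
mag base [0.64045325 0.42515544 0.01      ] lens [0.63447245 0.42691078 0.12      ] spool [ 0.49329682 -0.09444957  0.045     ] bottle [ 0.73560321 -0.1027175   0.1       ] pliers [0.45821581 0.26979273 0.        ] driver tip [ 0.44928273 -0.09717203  0.        ]
```

```bash
cat > plan.py <<'E'
import numpy as np
from scipy.spatial.transform import Rotation as R
# plan(cur_pos,cur_rpy,[(pos,rpy,nrows),...]) prints rows, rounded & propagated
def plan(p,rpy,wps,dec=0):
    p=np.array(p,float);r=R.from_euler("xyz",rpy,degrees=True);out=[]
    for q,rp,n in wps:
        q=np.array(q,float);g=R.from_euler("xyz",rp,degrees=True)
        p0,r0=p.copy(),r
        w=(r0.inv()*g).as_rotvec()
        for i in range(1,n+1):
            f=i/n
            tp=p0+(q-p0)*f;tr=r0*R.from_rotvec(w*f)
            sh=np.round(r.inv().apply(tp-p)*1000,dec);tu=np.round((r.inv()*tr).as_rotvec(),3)
            p=p+r.apply(sh/1000);r=r*R.from_rotvec(tu)
            out.append([*(sh+0.).tolist(),*(tu+0.).tolist()])
    for i in range(0,len(out),5):
        print(str([out[i:i+5]]).replace(" ","").replace(".0,",",").replace(".0]","]"))
    print("end",p.round(4),r.as_euler("xyz",degrees=True).round(2),"max sh",np.abs(np.array(out)[:,:3]).max(),"turn",np.abs(np.array(out)[:,3:]).max())
def now():
    from workcell import bot
    o=bot.get_obs();print("t",o["time"],o["ee_pos"].round(4),o["tcp_rot"].round(2),"F",o["wrist_force"].round(1),"op",round(o["opening"],4))
    return o["ee_pos"],o["tcp_rot"]
E
python3 -c "
from plan import *
a=now();plan(*a,[((.467,-.282,.16),(180,0,102),11),((.467,-.282,.071),(180,0,102),4)])"
```

```text
t 1.5 [ 0.2181 -0.5049  0.2503] [-180.     -0.     23.37] F [-0.2 -0.4  0. ] op 0.0856
[[[29,-10,8,0,0,-0.125],[30,-6,8,0,0,-0.125],[30,-2,9,0,0,-0.124],[30,2,8,0,0,-0.125],[30,5,8,0,0,-0.125]]]
[[[29,9,8,0,0,-0.125],[28,13,8,0,0,-0.124],[26,15,9,0,0,-0.125],[23,19,8,0,0,-0.125],[21,22,8,0,0,-0.125]]]
[[[19,25,8,0,0,-0.124],[0,0,22,0,0,0],[0,0,23,0,0,0],[0,0,22,0,0,0],[0,-1,22,0,0,0]]]
end [ 0.4665 -0.2818  0.0713] [180.    -0.   101.98] max sh 30.0 turn 0.125
```

Call:
servo_tool(
  motion=[
    [[29, -10, 8, 0, 0, -0.125], [30, -6, 8, 0, 0, -0.125], [30, -2, 9, 0, 0, -0.124], [30, 2, 8, 0, 0, -0.125], [30, 5, 8, 0, 0, -0.125]],
  ],
  gripper=60,
)

```text
time: 2.0
ee_pos: [0.332, -0.4028, 0.209]
tcp_rot: [180.0, 0.0, 59.4]
wrist_force: [-0.4, -0.3, 0.0]
opening: 0.0598
```

Call:
servo_tool(
  motion=[
    [[29, 9, 8, 0, 0, -0.125], [28, 13, 8, 0, 0, -0.124], [26, 15, 9, 0, 0, -0.125], [23, 19, 8, 0, 0, -0.125], [21, 22, 8, 0, 0, -0.125]],
  ],
)

```text
time: 2.5
ee_pos: [0.4449, -0.3017, 0.168]
tcp_rot: [180.0, 0.0, 95.2]
wrist_force: [-0.0, -0.6, 0.3]
opening: 0.0603
```

Call:
servo_tool(
  motion=[
    [[19, 25, 8, 0, 0, -0.124], [0, 0, 20, 0, 0, 0], [0, 0, 0, 0, 0, 0]],
  ],
)

```text
time: 2.8
ee_pos: [0.467, -0.2804, 0.1378]
tcp_rot: [-179.8, -0.2, 102.1]
wrist_force: [-0.8, -0.6, -0.9]
opening: 0.0603
```

```bash
python3 - <<'E'
from plan import *
from workcell import bot
import cv2
a=now();plan(*a,[((.4672,-.282,.071),(180,0,102),4)])
for n,(x,y,w,h) in {"top":(370,190,120,90),"side":(260,310,130,98)}.items():
    p=bot.camera(n);cv2.imwrite(f"pics/b_{n}.png",cv2.resize(p["color"][y:y+h,x:x+w,::-1],None,fx=6,fy=6,interpolation=cv2.INTER_CUBIC))
E
```

```text
t 2.8 [ 0.467  -0.2804  0.1378] [-1.7983e+02 -1.5000e-01  1.0206e+02] F [-0.8 -0.6 -0.9] op 0.0603
[[[0,0,17,-0.001,-0.001,0],[-1,0,16,0,0,0],[0,0,17,-0.001,-0.001,0.001],[-1,0,17,-0.001,-0.001,0]]]
end [ 0.4672 -0.2822  0.0708] [1.7999e+02 2.0000e-02 1.0200e+02] max sh 17.0 turn 0.001
```

View pics/b_top.png

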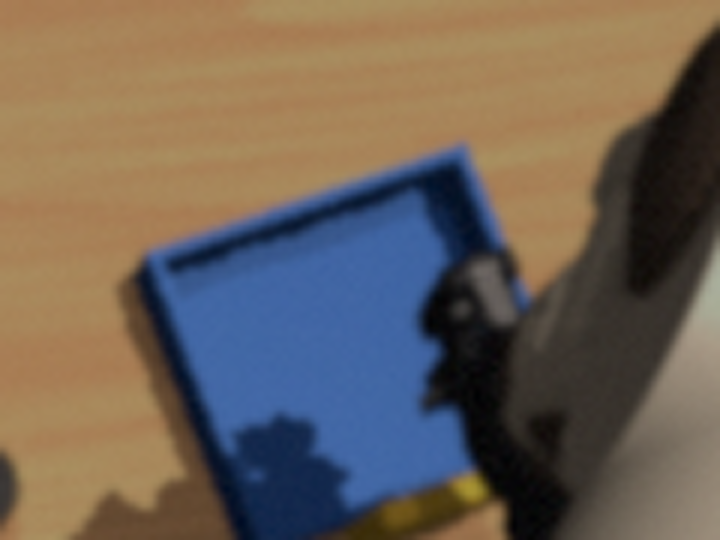

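View pics/b_side.png

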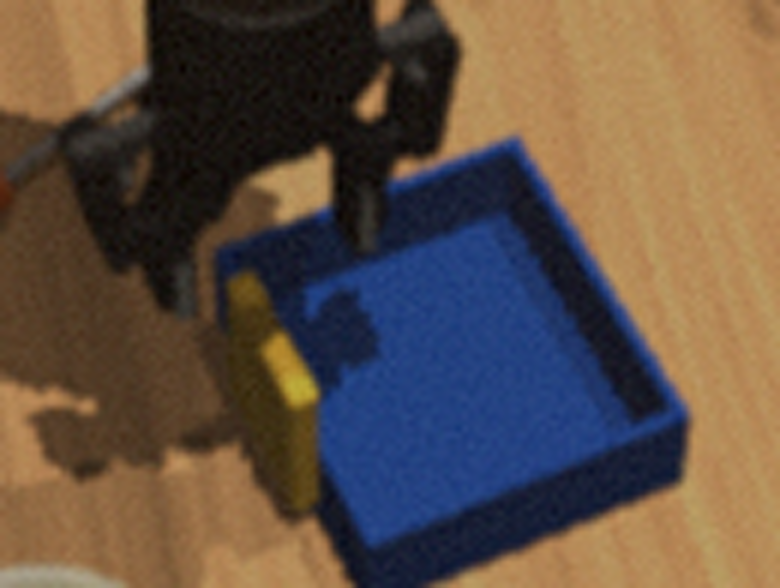

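The fingers straddle the yellow tab, at (270,360) in the side crop, so I'll go down and grip.

Call:
servo_tool(
  motion=[
    [[0, 0, 20, 0, 0, 0], [0, 0, 20, 0, 0, 0], [0, 0, 17, 0, 0, 0], [0, 0, 11, 0, 0, 0], [0, 0, 0, 0, 0, 0]],
  ],
)

```text
time: 3.4
ee_pos: [0.4667, -0.2818, 0.0717]
tcp_rot: [-179.9, -0.0, 101.9]
wrist_force: [0.7, 0.5, 0.2]
opening: 0.06
```

Call:
servo_tool(
  motion=[
    [[0, 0, 0, 0, 0, 0], [0, 0, 0, 0, 0, 0], [0, 0, 0, 0, 0, 0], [0, 0, 0, 0, 0, 0], [0, 0, 0, 0, 0, 0]],
  ],
  gripper=0,
  newtons=70,
)

```text
time: 3.9
ee_pos: [0.468, -0.2819, 0.0734]
tcp_rot: [179.9, 0.1, 102.0]
wrist_force: [-0.4, 0.0, 6.2]
opening: 0.0108
```

Call:
servo_tool(
  motion=[
    [[0, 0, -10, 0, 0, 0], [0, 0, -20, 0, 0, 0], [0, 0, -20, 0, 0, 0], [0, 0, -20, 0, 0, 0], [0, 0, -5, 0, 0, 0]],
  ],
)

```text
time: 4.4
ee_pos: [0.4679, -0.2819, 0.1495]
tcp_rot: [179.9, 0.1, 102.0]
wrist_force: [0.4, -1.4, -3.7]
opening: 0.0112
```

```bash
python3 - <<'E'
from plan import *
from workcell import bot
import cv2,pickle
from h import m2w
s=np.load("mach.npy")
a=now()
q=m2w(s,[-.161,0,.15]);y=90+np.degrees(s[2])
plan(*a,[(q,(180,0,y),16)])
for n,(x,y,w,h) in {"top":(370,170,130,98),"side":(260,290,130,98)}.items():
    p=bot.camera(n);pickle.dump(p,open(f"c_{n}.pkl","wb"));cv2.imwrite(f"pics/c_{n}.png",cv2.resize(p["color"][y:y+h,x:x+w,::-1],None,fx=6,fy=6,interpolation=cv2.INTER_CUBIC))
E
```

```text
t 4.4 [ 0.4679 -0.2819  0.1495] [1.7991e+02 9.0000e-02 1.0198e+02] F [ 0.4 -1.4 -3.7] op 0.0112
[[[24,4,0,0,0,0.014],[23,4,0,0,0,0.013],[24,4,0,0,0,0.014],[24,3,0,0,0,0.013],[23,4,0,0.001,0,0.014]]]
[[[24,2,0,0,0.001,0.014],[24,3,0,0,0,0.013],[24,2,0,0,0,0.014],[24,2,-1,0,0,0.014],[24,1,0,0,0,0.013]]]
[[[24,1,0,0,0,0.014],[24,1,0,0,0,0.013],[24,0,0,0,0,0.014],[24,1,0,0,0,0.014],[24,-1,0,0.001,0,0.013]]]
[[[24,0,0,0,0,0.014]]]
end [0.458  0.1019 0.1502] [-1.7998e+02  3.0000e-02  8.9480e+01] max sh 24.0 turn 0.014
```

View pics/c_side.png

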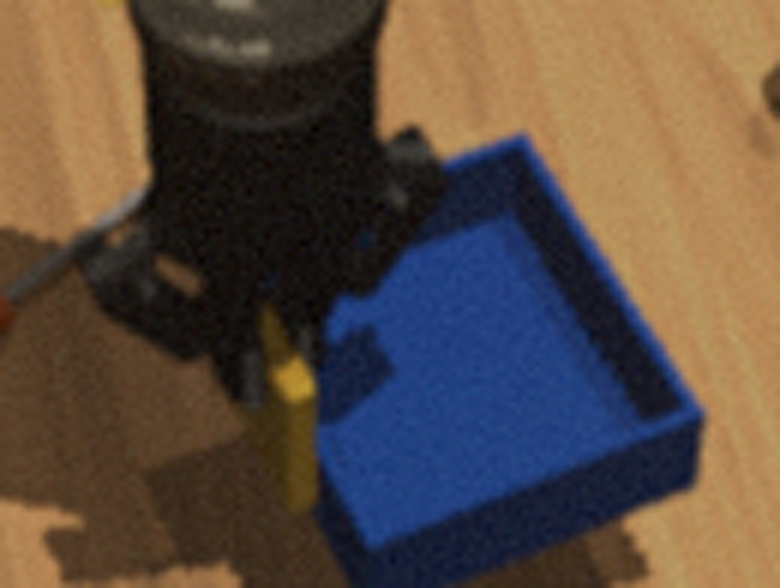

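View pics/c_top.png

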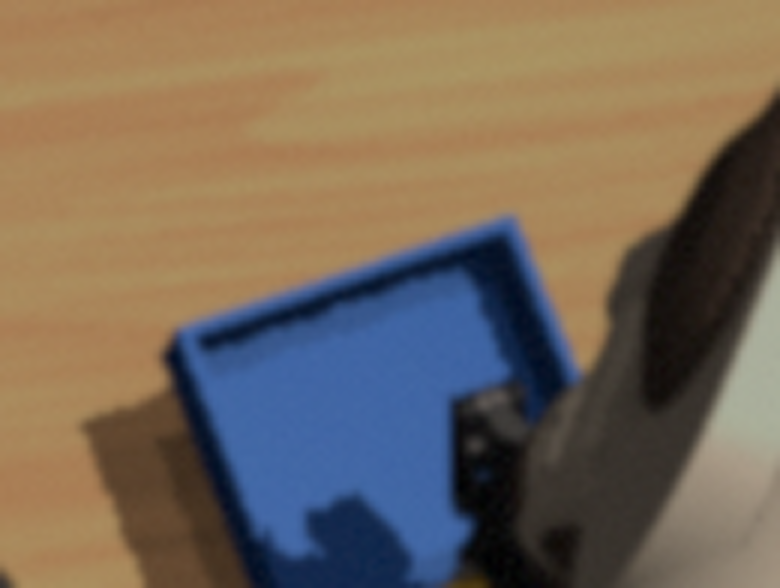

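The tray is held level on the tab and is clear of the bench, so I'll carry it over to the bay.

Call:
servo_tool(
  motion=[
    [[12, 2, 0, 0, 0, 0.014], [23, 4, 0, 0, 0, 0.013], [24, 4, 0, 0, 0, 0.014], [24, 3, 0, 0, 0, 0.013], [23, 4, 0, 0, 0, 0.014]],
  ],
)

```text
time: 5.0
ee_pos: [0.4644, -0.1731, 0.1457]
tcp_rot: [-179.9, -0.1, 98.0]
wrist_force: [0.6, -0.1, -4.3]
opening: 0.0113
```

Call:
servo_tool(
  motion=[
    [[24, 2, 0, 0, 0, 0.014], [24, 3, 0, 0, 0, 0.013], [24, 2, 0, 0, 0, 0.014], [24, 2, 0, 0, 0, 0.014], [24, 1, 0, 0, 0, 0.013]],
  ],
)

```text
time: 5.5
ee_pos: [0.4608, -0.0528, 0.1458]
tcp_rot: [-179.9, -0.0, 94.1]
wrist_force: [-0.0, -1.0, -4.1]
opening: 0.0108
```

Call:
servo_tool(
  motion=[
    [[24, 1, 0, 0, 0, 0.014], [24, 1, 0, 0, 0, 0.013], [24, 0, 0, 0, 0, 0.014], [24, 1, 0, 0, 0, 0.014], [24, 0, 0, 0, 0, 0.013]],
  ],
)

```text
time: 6.0
ee_pos: [0.4584, 0.0671, 0.1458]
tcp_rot: [-179.9, 0.0, 90.3]
wrist_force: [1.2, -0.5, -4.1]
opening: 0.011
```

Call:
servo_tool(
  motion=[
    [[24, 0, 0, 0, 0, 0.014], [12, 2, 0, 0, 0, 0], [0, 0, 0, 0, 0, 0], [0, 0, 0, 0, 0, 0]],
  ],
)

```text
time: 6.4
ee_pos: [0.4609, 0.1018, 0.1465]
tcp_rot: [-179.9, 0.0, 89.5]
wrist_force: [0.4, -0.8, -3.8]
opening: 0.011
```

```bash
python3 - <<'E'
from plan import *
from workcell import bot
import cv2,pickle
now()
for n,(x,y,w,h) in {"top":(210,190,140,105),"side":(240,190,150,112)}.items():
    p=bot.camera(n);pickle.dump(p,open(f"d_{n}.pkl","wb"));cv2.imwrite(f"pics/d_{n}.png",cv2.resize(p["color"][y:y+h,x:x+w,::-1],None,fx=5,fy=5,interpolation=cv2.INTER_CUBIC))
E
```

```text
t 6.4 [0.4609 0.1018 0.1465] [-1.7993e+02  3.0000e-02  8.9520e+01] F [ 0.4 -0.8 -3.8] op 0.011
```

View pics/d_side.png

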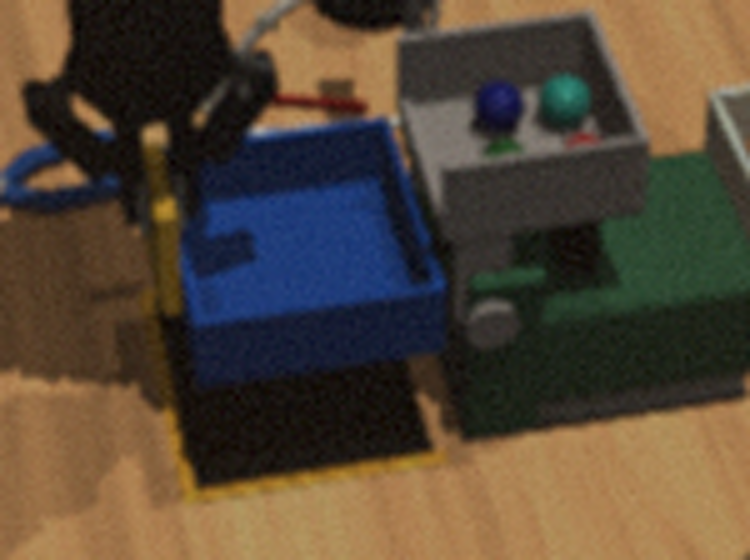

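View pics/d_top.png

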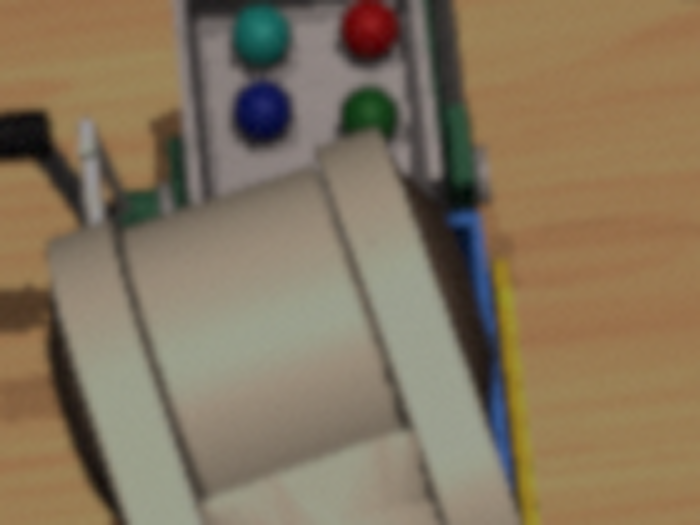

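```bash
python3 - <<'E'
from h import *
s=np.load("mach.npy")
def g(v,full=False):
    X=np.array([[.065,-.07,.045],[-.065,-.07,.045],[.065,.07,.045],[.065,-.07,0],[-.065,-.07,0],[-.077,-.03,.085]])+[0,0,v[3]]
    sm=np.array([[447,285],[190,322],[388,120],[444,347],[198,384],[152,210]])/5+[240,190]
    r=proj("side",m2w(v,X))-sm
    return r if full else r.ravel()
t=least_squares(lambda v:np.r_[g(v),(v[3]-.073)*2000],[.53,.1,0,.07],loss="soft_l1")
print(t.x,np.degrees(t.x[2]-s[2]),g(t.x,True).round(1))
c,sn=np.cos(s[2]),np.sin(s[2]);d=t.x[:2]-s[:2]
print("in machine frame",c*d[0]+sn*d[1],-sn*d[0]+c*d[1])
E
```

```text
[ 0.53370688  0.10125648 -0.01941222  0.07300066] -0.6092020042440264 [[-0.5  0.1]
 [ 0.5 -0.1]
 [ 0.2 -1.6]
 [-0.1  0.2]
 [-0.3 -0. ]
 [ 0.2  0.7]]
in machine frame -0.08508155572373284 0.00013841990623602912
```

Call:
servo_tool(
  motion=[
    [[0, -3, 10, 0, 0, 0], [0, 0, 20, 0, 0, 0], [0, 0, 20, 0, 0, 0], [0, 0, 12, 0, 0, 0], [0, 0, 5, 0, 0, 0]],
  ],
)

```text
time: 7.0
ee_pos: [0.4573, 0.1016, 0.0787]
tcp_rot: [-179.9, 0.0, 89.4]
wrist_force: [1.1, -0.2, -3.2]
opening: 0.011
```

Call:
servo_tool(
  motion=[
    [[0, 0, 4, 0, 0, 0], [0, 0, 2, 0, 0, 0], [0, 0, 0, 0, 0, 0], [0, 0, 0, 0, 0, 0]],
  ],
)

```text
time: 7.4
ee_pos: [0.4585, 0.1022, 0.0748]
tcp_rot: [180.0, -0.0, 89.5]
wrist_force: [0.6, -0.1, -4.5]
opening: 0.0114
```

```bash
python3 - <<'E'
from plan import *
from workcell import bot
import cv2,pickle
now()
for n,(x,y,w,h) in {"side":(240,190,150,112)}.items():
    p=bot.camera(n);pickle.dump(p,open(f"d_{n}.pkl","wb"));cv2.imwrite(f"pics/e_{n}.png",cv2.resize(p["color"][y:y+h,x:x+w,::-1],None,fx=5,fy=5,interpolation=cv2.INTER_CUBIC))
E
```

```text
t 7.4 [0.4585 0.1022 0.0748] [ 1.7995e+02 -1.0000e-02  8.9490e+01] F [ 0.6 -0.1 -4.5] op 0.0114
```

View pics/e_side.png

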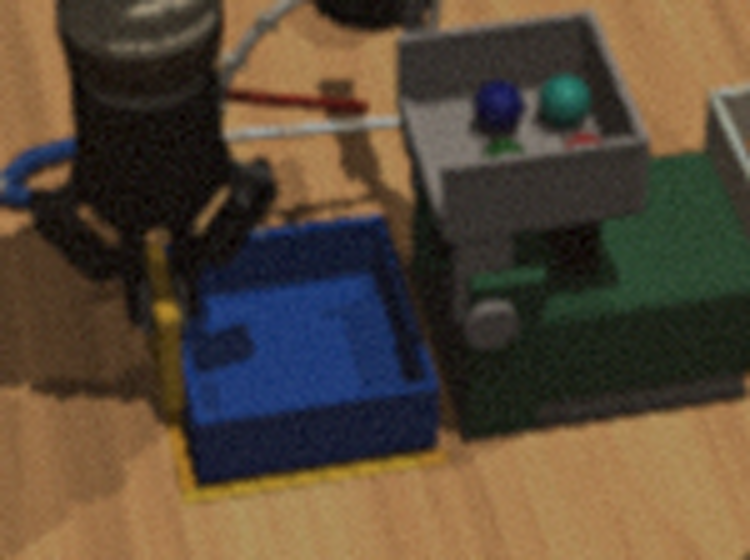

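Call:
servo_tool(
  motion=[
    [[0, 0, 2, 0, 0, 0], [0, 0, 1, 0, 0, 0], [0, 0, 0, 0, 0, 0], [0, 0, 0, 0, 0, 0]],
  ],
)

```text
time: 7.85
ee_pos: [0.4586, 0.1023, 0.0733]
tcp_rot: [179.9, -0.0, 89.5]
wrist_force: [-6.6, -0.7, 13.4]
opening: 0.0109
```

Contact is confirmed: the force rose from -4.5 to +13 N. I'll open to 40 mm and rise.

Call:
servo_tool(
  motion=[
    [[0, 0, 0, 0, 0, 0], [0, 0, 0, 0, 0, 0], [0, 0, 0, 0, 0, 0], [0, 0, 0, 0, 0, 0]],
  ],
  gripper=45,
)

```text
time: 8.25
ee_pos: [0.4582, 0.1021, 0.0713]
tcp_rot: [180.0, 0.0, 89.5]
wrist_force: [0.2, 0.6, 0.1]
opening: 0.0451
```

Call:
servo_tool(
  motion=[
    [[0, 0, -10, 0, 0, 0], [0, 0, -20, 0, 0, 0], [0, 0, -40, 0, 0, 0], [0, 0, -45, 0, 0, 0], [0, 0, -45, 0, 0, 0]],
  ],
)

```text
time: 8.75
ee_pos: [0.4577, 0.102, 0.2336]
tcp_rot: [180.0, -0.0, 89.5]
wrist_force: [1.0, 0.8, 0.2]
opening: 0.045
```

```bash
python3 - <<'E'
from plan import *
from workcell import bot
import cv2,pickle
from h import m2w
s=np.load("mach.npy")
a=now()
y=90+np.degrees(s[2])
q=m2w(s,[0,.17,.25])
print(q)
plan(*a,[((.458,.15,.33),(180,0,y),3),((q[0],q[1],.34),(180,0,y),6)])
for n,(x,y,w,h) in {"side":(240,190,150,112)}.items():
    p=bot.camera(n);pickle.dump(p,open(f"d_{n}.pkl","wb"));cv2.imwrite(f"pics/f_{n}.png",cv2.resize(p["color"][y:y+h,x:x+w,::-1],None,fx=5,fy=5,interpolation=cv2.INTER_CUBIC))
E
```

```text
t 8.75 [0.4577 0.102  0.2336] [179.99  -0.    89.49] F [1.  0.8 0.2] op 0.045
[0.62027646 0.27036454 0.25      ]
[[[16,0,-32,0,0,0],[16,0,-32,0,0,0],[16,0,-32,0,0,0],[20,27,-2,0,0,0],[21,27,-1,0,0,0]]]
[[[20,27,-2,0,0,0],[20,26,-2,0,0,0],[20,27,-2,0,0,0],[21,27,-1,0,0,0]]]
end [0.6202 0.2706 0.3396] [179.99  -0.    89.49] max sh 32.0 turn 0.0
```

View pics/f_side.png

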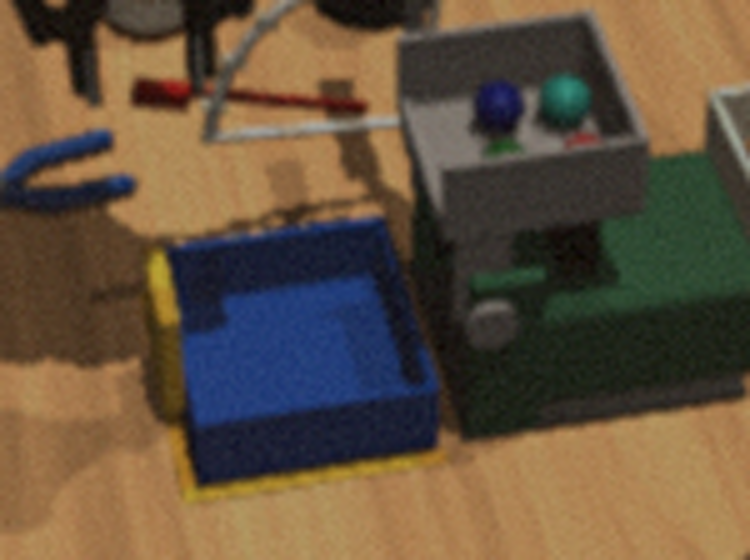

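The tray is released and flat in the bay. Next I'll go above the grip.

Call:
servo_tool(
  motion=[
    [[16, 0, -32, 0, 0, 0], [16, 0, -32, 0, 0, 0], [16, 0, -32, 0, 0, 0], [20, 27, -2, 0, 0, 0], [21, 27, -1, 0, 0, 0]],
  ],
  gripper=60,
)

```text
time: 9.3
ee_pos: [0.5136, 0.1915, 0.3329]
tcp_rot: [179.8, -0.1, 89.5]
wrist_force: [-0.3, -0.1, 0.5]
opening: 0.0602
```

Call:
servo_tool(
  motion=[
    [[20, 27, -2, 0, 0, 0], [20, 26, -2, 0, 0, 0], [20, 27, -2, 0, 0, 0], [21, 27, -1, 0, 0, 0], [0, 0, 0, 0, 0, 0]],
  ],
)

```text
time: 9.8
ee_pos: [0.6239, 0.2732, 0.3322]
tcp_rot: [-179.7, 0.1, 89.5]
wrist_force: [0.2, 0.3, -1.0]
opening: 0.0601
```

```bash
python3 - <<'E'
from plan import *
from workcell import bot
import cv2,pickle
now()
for n,(x,y,w,h) in {"side":(230,110,160,120),"top":(165,195,160,120)}.items():
    p=bot.camera(n);pickle.dump(p,open(f"g_{n}.pkl","wb"));cv2.imwrite(f"pics/g_{n}.png",cv2.convertScaleAbs(cv2.resize(p["color"][y:y+h,x:x+w,::-1],None,fx=5,fy=5,interpolation=cv2.INTER_CUBIC),alpha=1.4))
E
```

```text
t 9.8 [0.6239 0.2732 0.3322] [-1.7972e+02  1.1000e-01  8.9540e+01] F [ 0.2  0.3 -1. ] op 0.0601
```

View pics/g_side.png

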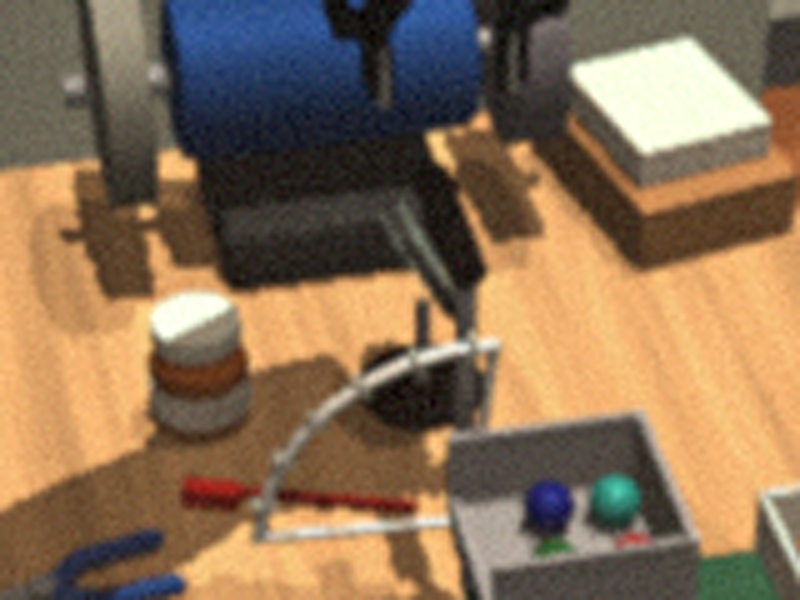

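View pics/g_top.png

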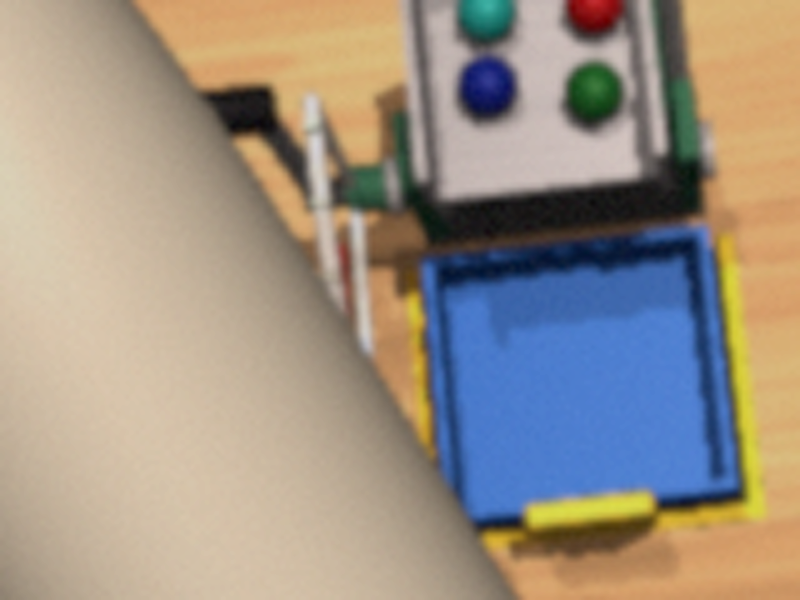

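The tray sits between the yellow strips, and all four beads are still in the pan. Now I'll descend onto the grip bar.

Call:
servo_tool(
  motion=[
    [[-2, -2, 10, 0, 0, 0], [0, 0, 25, 0, 0, 0], [0, 0, 25, 0, 0, 0], [0, 0, 15, 0, 0, 0], [0, 0, 5, 0, 0, 0]],
  ],
)

```text
time: 10.4
ee_pos: [0.6172, 0.2677, 0.2574]
tcp_rot: [-180.0, 0.0, 89.5]
wrist_force: [-0.6, 0.3, -0.7]
opening: 0.0602
```

Call:
servo_tool(
  motion=[
    [[0, 0, 0, 0, 0, 0], [0, 0, 0, 0, 0, 0], [0, 0, 0, 0, 0, 0]],
  ],
)

```text
time: 10.7
ee_pos: [0.6188, 0.2687, 0.2589]
tcp_rot: [179.9, -0.0, 89.5]
wrist_force: [0.4, -1.0, -0.5]
opening: 0.0599
```

```bash
python3 - <<'E'
from plan import *
from workcell import bot
import cv2,pickle
now()
for n,(x,y,w,h) in {"side":(250,100,140,105)}.items():
    p=bot.camera(n);pickle.dump(p,open(f"g_{n}.pkl","wb"));cv2.imwrite(f"pics/h_{n}.png",cv2.convertScaleAbs(cv2.resize(p["color"][y:y+h,x:x+w,::-1],None,fx=5.5,fy=5.5,interpolation=cv2.INTER_CUBIC),alpha=1.6))
E
```

```text
t 10.7 [0.6188 0.2687 0.2589] [ 1.7989e+02 -5.0000e-02  8.9480e+01] F [ 0.4 -1.  -0.5] op 0.0599
```

View pics/h_side.png

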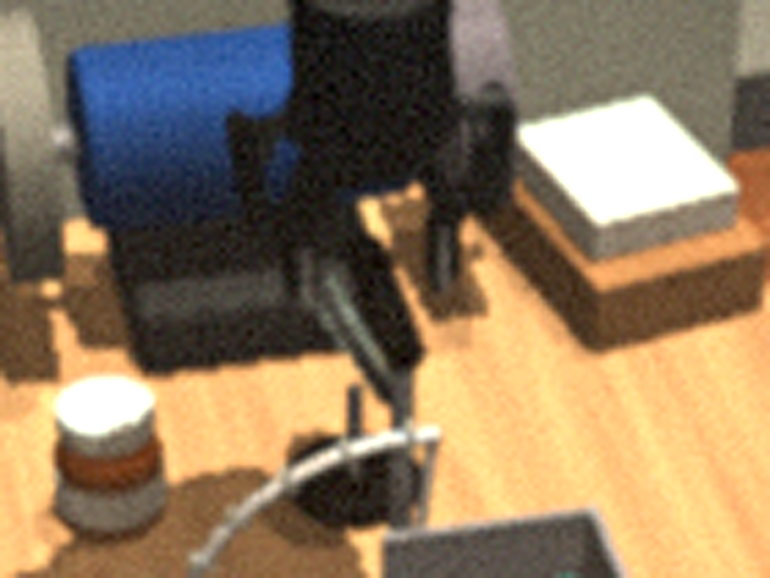

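```bash
python3 - <<'E'
from h import *
s=np.load("mach.npy")
f=lambda X:((proj("side",X)-[250,100])*5.5).round(0)
for y in(.107,.168,.203): print("bar",y,f(m2w(s,[0,y,.25])))
for dx in(-.036,.036):
  for dz in(-.01,0): print("finger tip",dx,dz,f([.6188+dx,.2687,.2589+dz]))
E
```

```text
bar 0.107 [396. 352.]
bar 0.168 [369. 282.]
bar 0.203 [355. 243.]
finger tip -0.036 -0.01 [295. 293.]
finger tip -0.036 0 [294. 275.]
finger tip 0.036 -0.01 [437. 274.]
finger tip 0.036 0 [438. 257.]
```

Call:
servo_tool(
  motion=[
    [[0, 1, 5, 0, 0, 0], [0, 0, 3, 0, 0, 0], [0, 0, 0, 0, 0, 0]],
  ],
  gripper=30,
  newtons=30,
)

```text
time: 11.05
ee_pos: [0.6196, 0.2686, 0.2483]
tcp_rot: [-179.9, 0.0, 89.5]
wrist_force: [0.1, 0.8, 0.3]
opening: 0.0303
```

Call:
servo_tool(
  motion=[
    [[0, 0, 0, 0, 0, 0], [0, 0, 0, 0, 0, 0], [0, 0, 0, 0, 0, 0]],
  ],
  gripper=15,
)

```text
time: 11.35
ee_pos: [0.6198, 0.2686, 0.2491]
tcp_rot: [180.0, 0.0, 89.5]
wrist_force: [2.7, -0.2, -2.4]
opening: 0.0209
```

The bar is gripped at a 21 mm opening with little side force. Next I'll compute the arc rows.

```bash
cat > arc.py <<'E'
import numpy as np,sys
def arc(angs,r=160):
    Y=Z=0;out=[];a0=angs[0]
    for a in angs[1:]:
        y=round(-r*(np.sin(a)-np.sin(a0))-Y,1);z=round(r*(np.cos(a0)-np.cos(a))-Z,1)
        Y+=y;Z+=z;out.append([0,float(y),float(z),0,0,0])
    for i in range(0,len(out),5):print(str([out[i:i+5]]).replace(" ",""))
E
python3 -c "
from arc import *
arc(np.r_[0,.02,np.linspace(.02,.8,16)[1:],np.linspace(.8,1.2,15)[1:]])"
```

```text
[[[0,-3.2,0.0,0,0,0],[0,-8.3,0.4,0,0,0],[0,-8.3,0.8,0,0,0],[0,-8.2,1.3,0,0,0],[0,-8.2,1.6,0,0,0]]]
[[[0,-8.0,2.1,0,0,0],[0,-7.9,2.5,0,0,0],[0,-7.8,3.0,0,0,0],[0,-7.7,3.3,0,0,0],[0,-7.4,3.7,0,0,0]]]
[[[0,-7.3,4.1,0,0,0],[0,-7.0,4.4,0,0,0],[0,-6.8,4.8,0,0,0],[0,-6.5,5.2,0,0,0],[0,-6.2,5.5,0,0,0]]]
[[[0,-6.0,5.8,0,0,0],[0,-3.1,3.4,0,0,0],[0,-3.1,3.4,0,0,0],[0,-2.9,3.5,0,0,0],[0,-2.8,3.5,0,0,0]]]
[[[0,-2.8,3.7,0,0,0],[0,-2.6,3.7,0,0,0],[0,-2.5,3.9,0,0,0],[0,-2.5,3.8,0,0,0],[0,-2.3,4.0,0,0,0]]]
[[[0,-2.1,4.0,0,0,0],[0,-2.1,4.1,0,0,0],[0,-2.0,4.1,0,0,0],[0,-1.8,4.2,0,0,0],[0,-1.7,4.2,0,0,0]]]
```

Call:
servo_tool(
  motion=[
    [[0, -3.2, 0, 0, 0, 0], [0, -8.3, 0.4, 0, 0, 0], [0, -8.3, 0.8, 0, 0, 0], [0, -8.2, 1.3, 0, 0, 0], [0, -8.2, 1.6, 0, 0, 0]],
  ],
)

```text
time: 11.85
ee_pos: [0.584, 0.269, 0.2466]
tcp_rot: [179.8, -0.0, 89.5]
wrist_force: [4.3, -1.7, 4.4]
opening: 0.0212
```

Call:
servo_tool(
  motion=[
    [[0, -8, 2.1, 0, 0, 0], [0, -7.9, 2.5, 0, 0, 0], [0, -7.8, 3, 0, 0, 0], [0, -7.7, 3.3, 0, 0, 0], [0, -7.4, 3.7, 0, 0, 0]],
  ],
)

```text
time: 12.35
ee_pos: [0.5444, 0.2694, 0.2308]
tcp_rot: [179.9, -0.0, 89.5]
wrist_force: [7.0, -1.1, -3.5]
opening: 0.0204
```

Call:
servo_tool(
  motion=[
    [[0, -7.3, 4.1, 0, 0, 0], [0, -7, 4.4, 0, 0, 0], [0, -6.8, 4.8, 0, 0, 0], [0, -6.5, 5.2, 0, 0, 0], [0, -6.2, 5.5, 0, 0, 0]],
  ],
)

```text
time: 12.85
ee_pos: [0.5103, 0.2698, 0.2061]
tcp_rot: [-180.0, -0.0, 89.5]
wrist_force: [2.9, -0.4, 3.2]
opening: 0.0211
```

Call:
servo_tool(
  motion=[
    [[0, -6, 5.8, 0, 0, 0], [0, -3.1, 3.4, 0, 0, 0], [0, -3.1, 3.4, 0, 0, 0], [0, -2.9, 3.5, 0, 0, 0], [0, -2.8, 3.5, 0, 0, 0]],
  ],
)

```text
time: 13.35
ee_pos: [0.4929, 0.2699, 0.1867]
tcp_rot: [180.0, -0.0, 89.5]
wrist_force: [3.0, 1.3, 3.1]
opening: 0.0205
```

```bash
cat > snap.py <<'E'
from plan import *
from workcell import bot
import cv2,pickle,sys
def snap(tag,crops,sc=5):
    for n,(x,y,w,h) in crops.items():
        p=bot.camera(n);pickle.dump(p,open(f"{tag}_{n}.pkl","wb"));cv2.imwrite(f"pics/{tag}_{n}.png",cv2.convertScaleAbs(cv2.resize(p["color"][y:y+h,x:x+w,::-1],None,fx=sc,fy=sc,interpolation=cv2.INTER_CUBIC),alpha=1.5))
E
python3 -c "
from snap import *
now();snap('i',{'side':(235,130,160,120)})"
```

```text
t 13.35 [0.4929 0.2699 0.1867] [179.99  -0.    89.48] F [3.  1.3 3.1] op 0.0205
```

View pics/i_side.png

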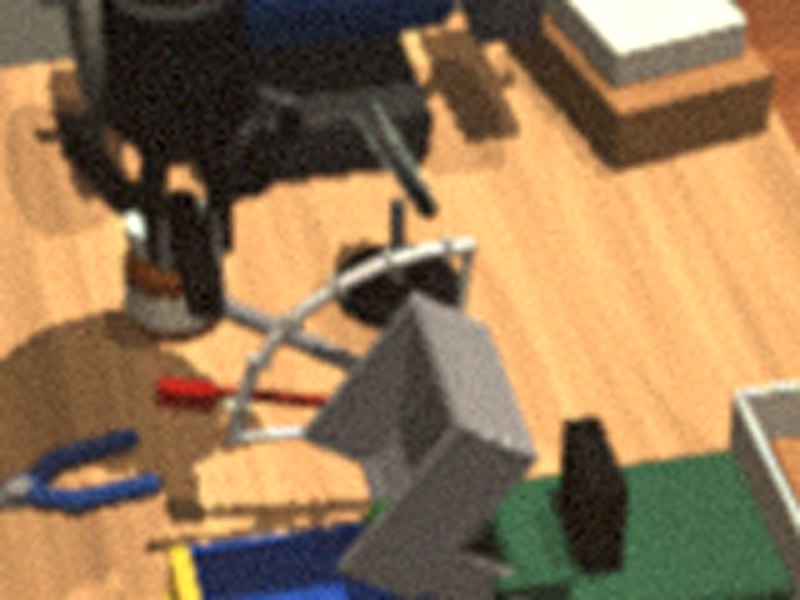

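The lever is following, at about 0.92 rad, and the pan is tipping over the tray. On to 1.2.

Call:
servo_tool(
  motion=[
    [[0, -2.8, 3.7, 0, 0, 0], [0, -2.6, 3.7, 0, 0, 0], [0, -2.5, 3.9, 0, 0, 0], [0, -2.5, 3.8, 0, 0, 0], [0, -2.3, 4, 0, 0, 0]],
  ],
)

```text
time: 13.9
ee_pos: [0.4801, 0.27, 0.1676]
tcp_rot: [180.0, -0.0, 89.5]
wrist_force: [4.8, 0.7, 2.8]
opening: 0.0208
```

Call:
servo_tool(
  motion=[
    [[0, -2.1, 4, 0, 0, 0], [0, -2.1, 4.1, 0, 0, 0], [0, -2, 4.1, 0, 0, 0], [0, -1.8, 4.2, 0, 0, 0], [0, -1.7, 4.2, 0, 0, 0]],
  ],
)

```text
time: 14.4
ee_pos: [0.4705, 0.27, 0.147]
tcp_rot: [180.0, -0.0, 89.5]
wrist_force: [6.8, 1.3, 2.3]
opening: 0.0208
```

```bash
python3 -c "
from snap import *
a=now();print(np.arctan2(.6199-a[0][0],a[0][2]-.09));snap('j',{'side':(245,150,110,82),'top':(165,190,160,120)},7)"
```

```text
t 14.4 [0.4705 0.27   0.147 ] [179.98  -0.    89.48] F [6.8 1.3 2.3] op 0.0208
1.2064817552732126
```

View pics/j_side.png

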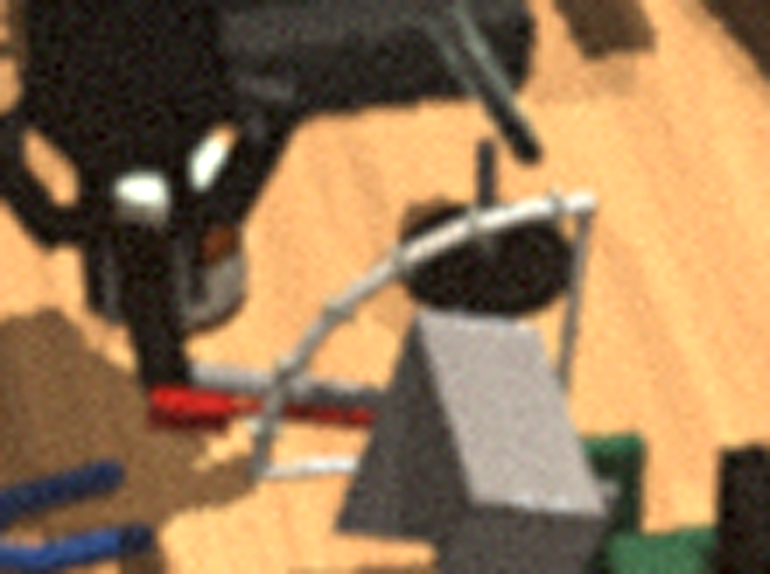

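```bash
python3 -c "
import cv2;a=cv2.imread('pics/j_top.png');cv2.imwrite('pics/j2_top.png',cv2.resize(a,(800,600)))"
```

```text
(no output)
```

View pics/j2_top.png

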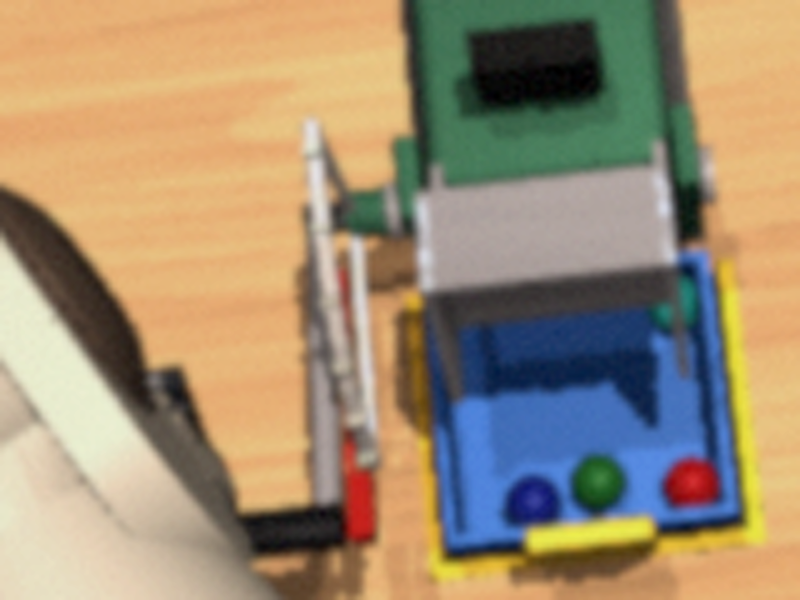

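All four beads are in the tray. Now I'll measure the lever against the marker, overlaying models of both at candidate angles.

```bash
cat > ov.py <<'E'
from h import *
import cv2,sys
s=np.load("mach.npy")
def draw(tag,aL,aM,L=.163,yM=.1,dside=(1.2,0),dtop=(0,.7),sc=9,crops={'side':(255,190,70,40),'top':(215,225,50,80)}):
    for n,(x,y,w,h) in crops.items():
        im=pickle.load(open(f"{tag}_{n}.pkl","rb"))["color"][:,:,::-1]
        a=cv2.convertScaleAbs(cv2.resize(im[y:y+h,x:x+w],None,fx=sc,fy=sc,interpolation=cv2.INTER_CUBIC),alpha=1.6)
        d=dside if n=="side" else dtop
        def ln(al,yy,r0,r1,off,col):
            X=[m2w(s,[-r*np.sin(al)-off*np.cos(al)*-1,yy,.09+r*np.cos(al)+off*np.sin(al)]) for r in(r0,r1)]
            q=((proj(n,np.array(X))+d+.5-[x,y])*sc).astype(int)
            cv2.line(a,tuple(map(int,q[0])),tuple(map(int,q[1])),col,1,cv2.LINE_AA)
        for off in(-.006,.006): ln(aL,.111,.02,.16,off,(0,255,0))
        for off in(-.007,.007): ln(aM,yM,L-.032,L,off,(255,255,0))
        ln(aM,yM,.02,L,0,(255,0,255))
        cv2.imwrite(f"pics/ov_{tag}_{n}.png",a)
E
python3 -c "
from ov import *
draw('j',1.206,1.29)"
```

```text
(no output)
```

View pics/ov_j_side.png

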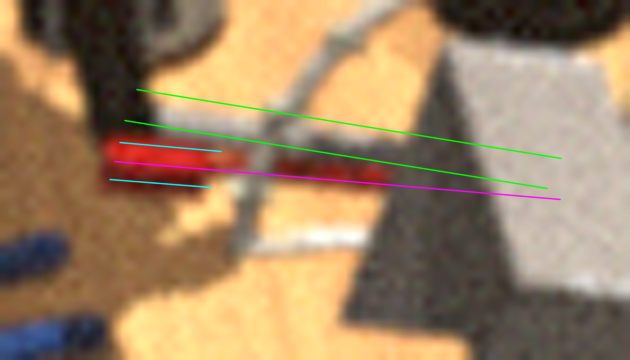

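View pics/ov_j_top.png

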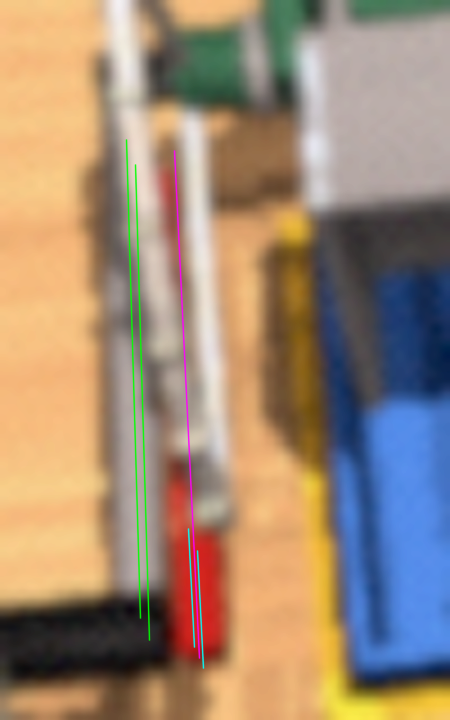

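```bash
python3 -c "
from arc import *
arc([1.206,1.22,1.245,1.265])"
```

```text
[[[0,-0.8,2.1,0,0,0],[0,-1.3,3.8,0,0,0],[0,-1.0,3.0,0,0,0]]]
```

Call:
servo_tool(
  motion=[
    [[0, -0.8, 2.1, 0, 0, 0], [0, -1.3, 3.8, 0, 0, 0], [0, -1, 3, 0, 0, 0], [0, 0, 0, 0, 0, 0], [0, 0, 0, 0, 0, 0]],
  ],
)

```text
time: 15.0
ee_pos: [0.4675, 0.2701, 0.1376]
tcp_rot: [-180.0, 0.0, 89.5]
wrist_force: [6.1, 1.7, -1.0]
opening: 0.0213
```

```bash
python3 -c "
from snap import *
a=now();print(np.arctan2(.6199-a[0][0],a[0][2]-.09));snap('k',{'side':(245,150,110,82),'top':(165,190,160,120)},7)
from ov import *
draw('k',1.265,1.28,yM=.095)"
```

```text
t 15.0 [0.4675 0.2701 0.1376] [-1.7999e+02  1.0000e-02  8.9480e+01] F [ 6.1  1.7 -1. ] op 0.0213
1.2681572786933475
```

View pics/ov_k_side.png

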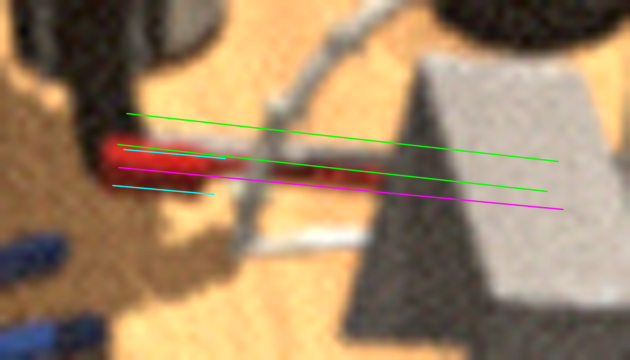

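View pics/ov_k_top.png

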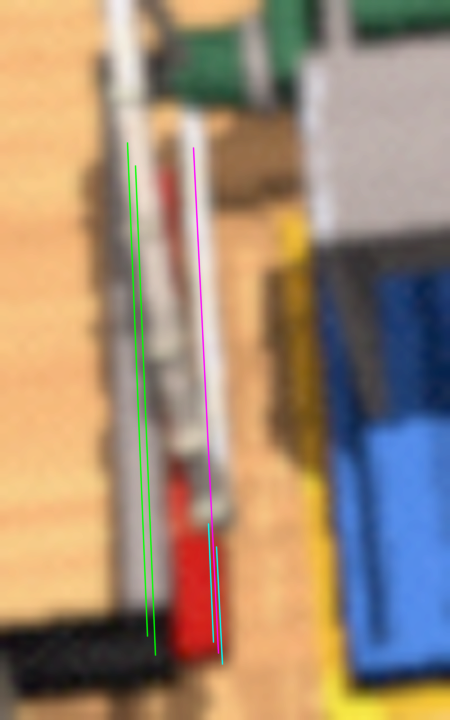

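```bash
python3 - <<'E'
from h import *
import cv2
s=np.load("mach.npy")
im={t:{n:pickle.load(open(f"{t}_{n}.pkl","rb"))["color"].astype(float) for n in("side","top")} for t in("j","k")}
im["a"]={n:P[n]["color"].astype(float) for n in P}
# red mask side
for t in("a","j","k"):
  for n,(x0,y0,x1,y1) in dict(side=(262,198,318,220),top=(228,240,246,302)).items():
    I=im[t][n][y0:y1,x0:x1];red=np.clip(I[...,0]-1.6*np.maximum(I[...,1],I[...,2])-5,0,60)
    if n=="side":
        c=[];
        for x in range(I.shape[1]):
            w=red[:,x]
            if w.sum()>25: c.append((x+x0,(w*np.arange(y0,y1)).sum()/w.sum(),w.sum()))
        c=np.array(c);m=c[:,0]<312
        print(t,n,np.polyfit(c[m,0]-290,c[m,1],1).round(3),c[:,0].min(),c[:,0].max())
        print("   ",[(int(a),round(b,1),int(w)) for a,b,w in c[::3]])
    else:
        r=red.sum(1);print(t,n,[(y0+i,int(v),round((red[i]*np.arange(x0,x1)).sum()/v,1)) for i,v in enumerate(r) if v>20][::3])
# vertical difference-based lever edge
for t in("j","k"):
    d=(im["a"]["side"]-im[t]["side"]).sum(2)
    for x in list(range(274,283,2))+list(range(288,298,2)):
        print(t,x,d[192:222,x-1:x+2].mean(1).astype(int))
E
```

```text
a side [7.70000e-02 2.08891e+02] 267.0 312.0
    [(267, np.float64(207.4), 169), (270, np.float64(207.6), 222), (273, np.float64(207.5), 218), (276, np.float64(207.9), 196), (279, np.float64(207.9), 35), (290, np.float64(208.8), 35), (293, np.float64(209.0), 30), (296, np.float64(209.3), 63), (299, np.float64(209.5), 56), (302, np.float64(209.9), 37), (305, np.float64(210.0), 66), (308, np.float64(210.5), 49), (311, np.float64(210.6), 47)]
a top [(277, 20, np.float64(234.2)), (280, 105, np.float64(234.3)), (283, 78, np.float64(234.8)), (286, 301, np.float64(236.3)), (289, 305, np.float64(236.5)), (292, 311, np.float64(236.7)), (295, 311, np.float64(236.7)), (298, 49, np.float64(236.3))]
j side [7.20000e-02 2.08629e+02] 266.0 297.0
    [(266, np.float64(207.2), 91), (269, np.float64(207.2), 285), (272, np.float64(207.4), 257), (275, np.float64(207.6), 240), (278, np.float64(207.5), 91), (281, np.float64(207.5), 43), (288, np.float64(208.4), 25), (291, np.float64(208.8), 70), (294, np.float64(209.1), 44), (297, np.float64(209.3), 56)]
j top [(245, 21, np.float64(233.0)), (279, 91, np.f
[... 2566 characters left out ...]
24 10  8  8 17 27 11 20 14 14 23 30 37 49 23  3 16 20 12  5 21 15
 16 11 29 56 45 21]
k 288 [14  6 19 12 21 17 -1 12 13  0 21  9 23 36 67 80 76 21  9 19  4 21 15 19
 17 18 18  9 17 21]
k 290 [  5  15  10  14  19  14  13  13  14   0   6   9  16  17  91 148 122  22
   8  12   5  19  11  17  15   9  11  14  18  16]
k 292 [ 17  21  11  18   4  13  14  16   5   9  12   3   9  11  82 169 142  33
  10  20  20  17  12  14  16   7   9  22  29  26]
k 294 [ 12  18  13   7   6  32  17  12  12  18  17  14  11  18  89 200 162  51
   0  11  18  17  28  31  48  52  91 123 150 160]
k 296 [  3  32   5  10  13  10  26   7   9  19  22  14  16  25 103 214 187  61
  11  60 124 141 178 205 200 169 214 233 247 224]
```

```bash
python3 - <<'E'
from h import *
s=np.load("mach.npy")
def line(a,y,off,n="side"):
    X=[m2w(s,[-r*np.sin(a)+off*np.cos(a),y,.09+r*np.cos(a)+off*np.sin(a)]) for r in(.06,.15)]
    q=proj(n,np.array(X));k=(q[1,1]-q[0,1])/(q[1,0]-q[0,0]);return k,q[0,1]+k*(276-q[0,0]),q[0,1]+k*(294-q[0,0])
for a in(1.206,1.268,1.28,1.29,1.30): print(a,"lever top",np.round(line(a,.111,.006),3),"marker .1",np.round(line(a,.1,0),3),"marker .098",np.round(line(a,.098,0),3))
print("meas lever j .122 203.2 205.4; k .08 205.0 206.45; marker .073 207.8 209.1")
# top view: marker column, lever column at same row
for y in(.096,.098,.1,.102,.111,.107): print(y,[proj("top",m2w(s,[-r*np.sin(1.28),y,.09+r*np.cos(1.28)])).round(1) for r in(.13,.147,.163)])
E
```

```text
1.206 lever top [1.63000e-01 2.00650e+02 2.03592e+02] marker .1 [1.60000e-01 2.04860e+02 2.07746e+02] marker .098 [1.60000e-01 2.05298e+02 2.08179e+02]
1.268 lever top [1.08000e-01 2.03185e+02 2.05137e+02] marker .1 [1.06000e-01 2.07387e+02 2.09290e+02] marker .098 [1.05000e-01 2.07833e+02 2.09730e+02]
1.28 lever top [9.80000e-02 2.03663e+02 2.05427e+02] marker .1 [9.50000e-02 2.07864e+02 2.09581e+02] marker .098 [9.50000e-02 2.08311e+02 2.10023e+02]
1.29 lever top [8.90000e-02 2.04058e+02 2.05668e+02] marker .1 [8.70000e-02 2.08259e+02 2.09822e+02] marker .098 [8.70000e-02 2.08707e+02 2.10265e+02]
1.3 lever top [8.10000e-02 2.04451e+02 2.05907e+02] marker .1 [7.80000e-02 2.08652e+02 2.10062e+02] marker .098 [7.80000e-02 2.09101e+02 2.10506e+02]
meas lever j .122 203.2 205.4; k .08 205.0 206.45; marker .073 207.8 209.1
0.096 [array([237.6, 282.9]), array([238. , 289.9]), array([238.3, 296.5])]
0.098 [array([236.8, 283. ]), array([237.1, 290. ]), array([237.4, 296.6])]
0.1 [array([235.9, 283.1]), array([236.2, 290.1]), array([236.5, 296.7])]
0.102 [array([235. , 283.2]), array([235.3, 290.2]), array([235.6, 296.8])]
0.111 [array([231. , 283.7]), array([231.3, 290.6]), array([231.6, 297.2])]
0.107 [array([232.8, 283.5]), array([233.1, 290.4]), array([233.4, 297. ])]
```

```bash
python3 - <<'E'
import cv2,pickle
for t in("a","k"):
    im=pickle.load(open(f"{t}_side.pkl","rb"))["color"][:,:,::-1]
    cv2.imwrite(f"pics/pan_{t}.png",cv2.convertScaleAbs(cv2.resize(im[175:265,260:380],None,fx=6.5,fy=6.5,interpolation=cv2.INTER_CUBIC),alpha=1.6))
E
```

```text
(no output)
```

View pics/pan_a.png

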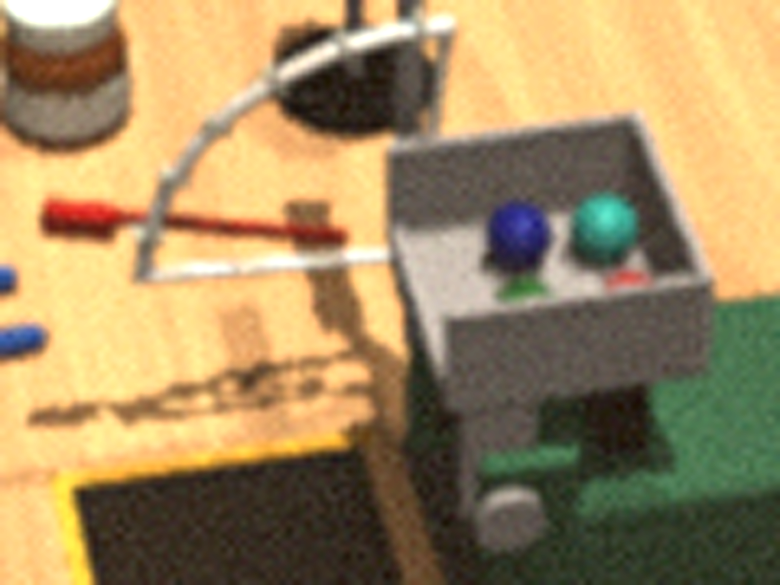

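View pics/pan_k.png

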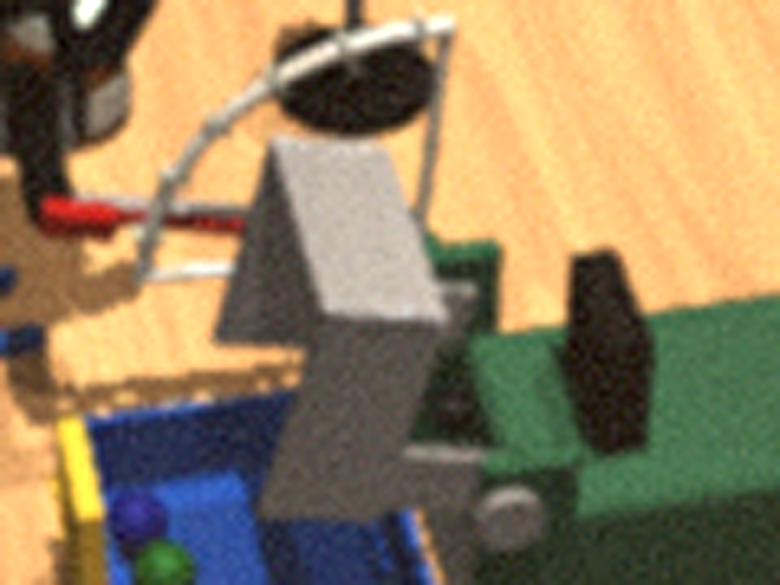

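```bash
python3 - <<'E'
from h import *
s=np.load("mach.npy")
o=np.array([260,175])
A={"ntf":(443,320),"ntr":(712,277),"nbr":(708,368),"ftf":(389,152),"ftr":(638,115)}
K={"nbr":(446,321),"ntr":(319,318),"ntf":(262,515),"ftr":(274,140),"fbr":(381,150),"ftf":(218,340)}
def rot(X,a):
    x,y,z=X;z-=.09
    return [x*np.cos(a)-z*np.sin(a),y,.09+x*np.sin(a)+z*np.cos(a)]
def f(v,full=False):
    xf,xr,zt,zb,yn,yf,a,bx,by,dyaw=v
    s2=np.array([s[0],s[1],s[2]+dyaw])
    c=lambda n:[xf if n[2]=="f" else xr, yn if n[0]=="n" else yf, zt if n[1]=="t" else zb]
    r=[proj("side",m2w(s2,c(n)))+[bx,by]-(np.array(q)/6.5+o) for n,q in A.items()]
    r+=[proj("side",m2w(s2,rot(c(n),a)))+[bx,by]-(np.array(q)/6.5+o) for n,q in K.items()]
    r=np.array(r)
    if full:return r
    pri=[(xf+.024)/.003,(zt-.185)/.0015,(zb-.138)/.002,(yn+yf)/.002,(yf-.0525)/.002,bx/1.5,by/1.5,dyaw/.01]
    return np.r_[r.ravel()/.5,pri]
m=least_squares(f,[-.024,.08,.185,.138,-.053,.053,1.27,0,0,0])
print(m.x.round(4));print(f(m.x,True).round(2))
cov=np.linalg.inv(m.jac.T@m.jac);print("sd a",cov[6,6]**.5)
b=m.x[7:9];s2=np.array([s[0],s[1],s[2]+m.x[9]])
# arc fit
def arc(v,th): R,y=v;return proj("side",m2w(s2,[-R*np.sin(th),y,.09+R*np.cos(th)]))+b
g=least_squares(lambda v:np.r_[arc(v,0)-(np.array([452,24])/6.5+o),arc(v,np.pi/2)-(np.array([143,276])/6.5+o)],[.13,.1])
print("arc",g.x,g.fun.round(2))
for d in range(0,91,15):print(d,((arc(g.x,np.radians(d))-o)*6.5).round(0))
def line(a,y,off):
    X=[m2w(s2,[-r*np.sin(a)+off*np.cos(a),y,.09+r*np.cos(a)+off*np.sin(a)]) for r in(.06,.15)]
    q=proj("side",np.array(X))+b;k=(q[1,1]-q[0,1])/(q[1,0]-q[0,0]);return k,q[0,1]+k*(276-q[0,0]),q[0,1]+k*(294-q[0,0])
for a in(1.206,1.24,1.268,1.29,1.31): print(a,"lever top",np.round(line(a,.111,.006),3),"marker .1",np.round(line(a,.1,0),3),"marker .098",np.round(line(a,.098,0),3))
E
```

```text
[-0.0223  0.0834  0.1836  0.1367 -0.0535  0.053   1.317   1.5227  0.3098
 -0.0019]
[[ 0.5  -0.37]
 [ 0.01  0.46]
 [-0.5   0.27]
 [-0.2  -0.65]
 [ 0.36 -0.16]
 [-0.74 -0.06]
 [ 0.9  -0.65]
 [-0.01  0.26]
 [-0.28  0.39]
 [ 0.3   0.1 ]
 [-0.5   0.37]]
sd a 0.009746278126755046
arc [0.11959023 0.09697626] [-5.17  0.23 -0.01  1.61]
0 [418.  25.]
15 [344.  43.]
30 [276.  75.]
45 [218. 120.]
60 [175. 173.]
75 [149. 230.]
90 [143. 286.]
1.206 lever top [1.65000e-01 2.00633e+02 2.03596e+02] marker .1 [1.62000e-01 2.04848e+02 2.07756e+02] marker .098 [1.61000e-01 2.05288e+02 2.08190e+02]
1.24 lever top [1.34000e-01 2.02086e+02 2.04501e+02] marker .1 [1.31000e-01 2.06296e+02 2.08659e+02] marker .098 [1.31000e-01 2.06739e+02 2.09097e+02]
1.268 lever top [1.10000e-01 2.03256e+02 2.05228e+02] marker .1 [1.07000e-01 2.07462e+02 2.09386e+02] marker .098 [1.07000e-01 2.07908e+02 2.09827e+02]
1.29 lever top [9.10000e-02 2.04158e+02 2.05790e+02] marker .1 [8.80000e-02 2.08364e+02 2.09948e+02] marker .098 [8.80000e-02 2.08812e+02 2.10392e+02]
1.31 lever top [7.40000e-02 2.04968e+02 2.06293e+02] marker .1 [7.10000e-02 2.09173e+02 2.10453e+02] marker .098 [7.10000e-02 2.09624e+02 2.10899e+02]
```

```bash
python3 - <<'E'
import pickle,numpy as np
for t in("a","j","k"):
    I=pickle.load(open(f"{t}_side.pkl","rb"))["color"].astype(int)
    print(t)
    for r in range(198,214): print(r,[tuple(I[r,x:x+2].mean(0).astype(int)) for x in(270,273,275,277,290)])
E
```

```text
a
198 [(np.int64(111), np.int64(78), np.int64(49)), (np.int64(162), np.int64(123), np.int64(78)), (np.int64(178), np.int64(136), np.int64(86)), (np.int64(182), np.int64(139), np.int64(89)), (np.int64(123), np.int64(99), np.int64(75))]
199 [(np.int64(166), np.int64(126), np.int64(81)), (np.int64(183), np.int64(148), np.int64(93)), (np.int64(184), np.int64(143), np.int64(91)), (np.int64(178), np.int64(139), np.int64(89)), (np.int64(145), np.int64(109), np.int64(73))]
200 [(np.int64(180), np.int64(139), np.int64(86)), (np.int64(182), np.int64(147), np.int64(93)), (np.int64(180), np.int64(139), np.int64(88)), (np.int64(181), np.int64(138), np.int64(88)), (np.int64(163), np.int64(118), np.int64(75))]
201 [(np.int64(180), np.int64(143), np.int64(91)), (np.int64(175), np.int64(138), np.int64(86)), (np.int64(181), np.int64(143), np.int64(90)), (np.int64(180), np.int64(138), np.int64(88)), (np.int64(169), np.int64(124), np.int64(77))]
202 [(np.int64(183), np.int64(144), np.int64(93)), (np.int64(178), np.int64(141), np.int64(88)), (np.int64(178), np.int64(141), np.int64(88)), (np.int64(179), n
[... 9313 characters left out ...]
(34))]
211 [(np.int64(67), np.int64(36), np.int64(21)), (np.int64(86), np.int64(52), np.int64(32)), (np.int64(77), np.int64(42), np.int64(27)), (np.int64(142), np.int64(104), np.int64(65)), (np.int64(145), np.int64(103), np.int64(65))]
212 [(np.int64(80), np.int64(53), np.int64(33)), (np.int64(140), np.int64(103), np.int64(66)), (np.int64(129), np.int64(89), np.int64(54)), (np.int64(158), np.int64(121), np.int64(75)), (np.int64(170), np.int64(123), np.int64(82))]
213 [(np.int64(90), np.int64(67), np.int64(42)), (np.int64(160), np.int64(124), np.int64(78)), (np.int64(174), np.int64(136), np.int64(86)), (np.int64(175), np.int64(135), np.int64(86)), (np.int64(168), np.int64(122), np.int64(75))]
```

The detailed edge profiles put the lever arm's lit top edge at row 204.4 in column 274, where it should be near 202.8 for the marker block. That is about 0.04 rad past, so I'll back off by that much.

```bash
python3 -c "
from arc import *
arc([1.268,1.25,1.229])"
```

```text
[[[0,0.9,-2.7,0,0,0],[0,1.1,-3.2,0,0,0]]]
```

Call:
servo_tool(
  motion=[
    [[0, 0.9, -2.7, 0, 0, 0], [0, 1.1, -3.2, 0, 0, 0], [0, 0, 0, 0, 0, 0], [0, 0, 0, 0, 0, 0]],
  ],
)

```text
time: 15.5
ee_pos: [0.4689, 0.27, 0.143]
tcp_rot: [-179.9, 0.0, 89.5]
wrist_force: [6.1, 1.9, -2.7]
opening: 0.0207
```

```bash
python3 -c "
from snap import *
a=now();print(np.arctan2(.6199-a[0][0],a[0][2]-.09));snap('l',{'side':(260,175,120,90)},6.5)
for t in('j','l','k'):
    I=pickle.load(open(f'{t}_side.pkl','rb'))['color'].astype(int)
    for r in range(200,209): print(t,r,[I[r,x:x+2].mean(0).astype(int).tolist() for x in(273,275,277,290,292)])
I=pickle.load(open('l_side.pkl','rb'))['color'][:,:,::-1]
cv2.imwrite('pics/l2.png',cv2.convertScaleAbs(cv2.resize(I[190:230,255:325],None,fx=11,fy=11,interpolation=cv2.INTER_CUBIC),alpha=1.6))
"
```

```text
t 15.5 [0.4689 0.27   0.143 ] [-1.7989e+02  2.0000e-02  8.9480e+01] F [ 6.1  1.9 -2.7] op 0.0207
1.2332851879637057
j 200 [[168, 136, 85], [176, 139, 89], [173, 131, 82], [160, 116, 76], [174, 131, 83]]
j 201 [[152, 127, 93], [162, 131, 92], [162, 126, 88], [166, 123, 77], [174, 127, 81]]
j 202 [[128, 118, 106], [136, 120, 104], [138, 118, 97], [168, 122, 78], [172, 126, 80]]
j 203 [[111, 106, 100], [118, 111, 103], [121, 113, 102], [159, 122, 85], [161, 123, 86]]
j 204 [[82, 78, 71], [92, 89, 83], [98, 93, 88], [120, 100, 83], [134, 113, 94]]
j 205 [[83, 49, 42], [82, 57, 53], [76, 65, 59], [71, 62, 57], [96, 89, 79]]
j 206 [[117, 30, 24], [108, 32, 28], [90, 41, 34], [48, 46, 43], [61, 58, 54]]
j 207 [[140, 30, 24], [138, 29, 25], [125, 40, 27], [50, 38, 35], [50, 40, 37]]
j 208 [[119, 26, 22], [121, 26, 22], [104, 26, 19], [66, 27, 21], [68, 30, 24]]
l 200 [[179, 144, 91], [175, 138, 86], [175, 131, 84], [156, 112, 72], [171, 126, 79]]
l 201 [[177, 142, 90], [172, 134, 82], [173, 132, 84], [165, 118, 76], [174, 128, 81]]
l 202 [[163, 134, 91], [163, 130, 88], [168, 130, 84], [168,
[... 594 characters left out ...]
 73], [174, 130, 83]]
k 201 [[176, 141, 89], [171, 133, 84], [173, 131, 82], [167, 122, 79], [172, 125, 80]]
k 202 [[177, 141, 90], [176, 138, 87], [170, 125, 78], [170, 125, 79], [171, 124, 77]]
k 203 [[167, 133, 86], [172, 137, 87], [176, 135, 86], [169, 123, 79], [173, 130, 83]]
k 204 [[144, 122, 90], [158, 134, 98], [163, 132, 97], [170, 125, 80], [174, 129, 82]]
k 205 [[134, 103, 94], [137, 108, 96], [135, 118, 105], [158, 124, 90], [159, 123, 88]]
k 206 [[136, 53, 48], [128, 60, 55], [127, 94, 87], [111, 98, 86], [121, 101, 87]]
k 207 [[135, 28, 23], [138, 31, 23], [119, 46, 39], [73, 64, 60], [72, 63, 56]]
k 208 [[116, 20, 16], [119, 23, 18], [102, 25, 20], [65, 29, 27], [74, 37, 33]]
```

View pics/l2.png

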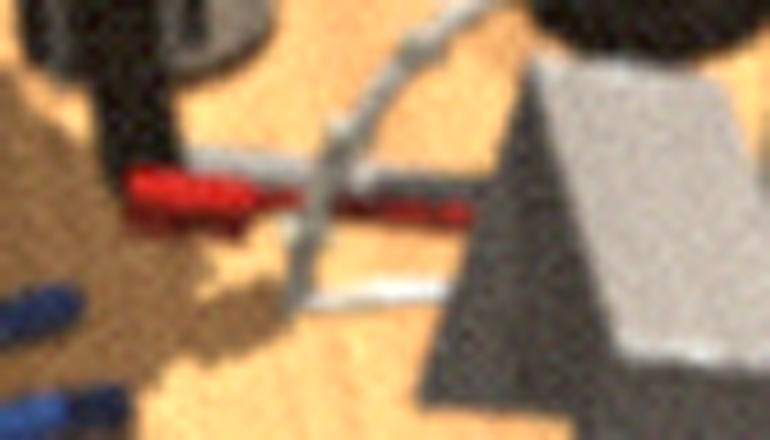

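The lever arm now sits flush alongside the red marker: its lit face, from (190,150) to (480,180), runs just above and nearly parallel to the red arm. I'll hold it here for more than a second.

Call:
servo_tool(
  motion=[
    [[0, 0, 0, 0, 0, 0], [0, 0, 0, 0, 0, 0], [0, 0, 0, 0, 0, 0], [0, 0, 0, 0, 0, 0], [0, 0, 0, 0, 0, 0]],
  ],
)

```text
time: 16.05
ee_pos: [0.4689, 0.27, 0.143]
tcp_rot: [-179.9, 0.0, 89.5]
wrist_force: [5.3, 2.6, -3.2]
opening: 0.0211
```

Call:
servo_tool(
  motion=[
    [[0, 0, 0, 0, 0, 0], [0, 0, 0, 0, 0, 0], [0, 0, 0, 0, 0, 0], [0, 0, 0, 0, 0, 0], [0, 0, 0, 0, 0, 0]],
  ],
)

```text
time: 16.55
ee_pos: [0.4689, 0.27, 0.143]
tcp_rot: [-179.9, 0.0, 89.5]
wrist_force: [6.4, 2.2, -3.0]
opening: 0.0213
```

Call:
servo_tool(
  motion=[
    [[0, 0, 0, 0, 0, 0], [0, 0, 0, 0, 0, 0], [0, 0, 0, 0, 0, 0]],
  ],
)

```text
time: 16.85
ee_pos: [0.4689, 0.27, 0.143]
tcp_rot: [-179.9, 0.0, 89.5]
wrist_force: [6.0, 3.3, -2.6]
opening: 0.021
```

```bash
python3 -c "
from snap import *
now();snap('m',{'top':(165,190,160,120)},5)
from arc import *
print(); arc(np.r_[1.23,1.2,np.linspace(1.2,.06,24)[1:],.03,0])"
```

```text
t 16.85 [0.4689 0.27   0.143 ] [-1.7989e+02  2.0000e-02  8.9490e+01] F [ 6.   3.3 -2.6] op 0.021

[[[0,1.7,-4.5,0,0,0],[0,3.0,-7.3,0,0,0],[0,3.4,-7.2,0,0,0],[0,3.8,-7.0,0,0,0],[0,4.1,-6.7,0,0,0]]]
[[[0,4.4,-6.6,0,0,0],[0,4.8,-6.4,0,0,0],[0,5.1,-6.1,0,0,0],[0,5.3,-5.8,0,0,0],[0,5.7,-5.6,0,0,0]]]
[[[0,5.9,-5.2,0,0,0],[0,6.2,-5.0,0,0,0],[0,6.4,-4.7,0,0,0],[0,6.6,-4.4,0,0,0],[0,6.8,-4.0,0,0,0]]]
[[[0,7.1,-3.6,0,0,0],[0,7.2,-3.4,0,0,0],[0,7.3,-2.9,0,0,0],[0,7.5,-2.6,0,0,0],[0,7.6,-2.2,0,0,0]]]
[[[0,7.7,-1.9,0,0,0],[0,7.8,-1.4,0,0,0],[0,7.9,-1.1,0,0,0],[0,7.9,-0.6,0,0,0],[0,4.8,-0.2,0,0,0]]]
[[[0,4.8,-0.1,0,0,0]]]
```

View pics/m_top.png

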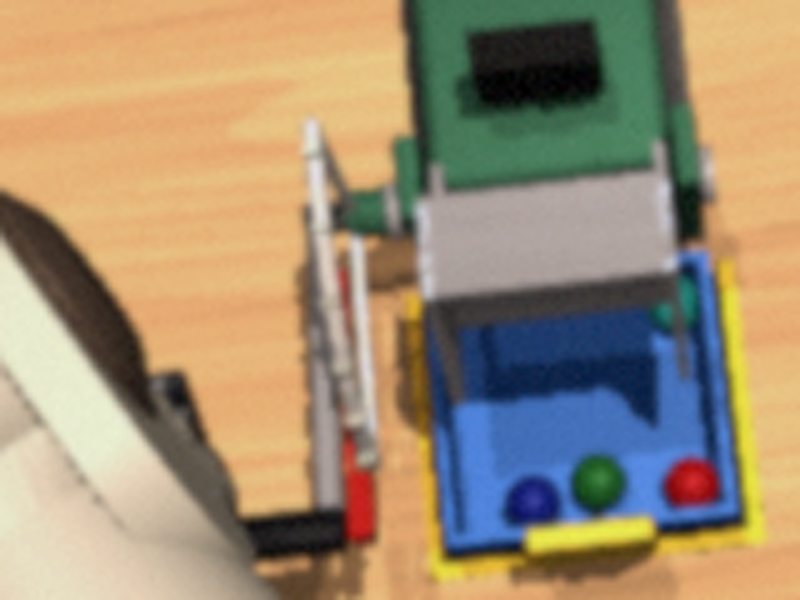

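All four beads have settled in the tray. Now I'll return the lever.

Call:
servo_tool(
  motion=[
    [[0, 1.7, -4.5, 0, 0, 0], [0, 3, -7.3, 0, 0, 0], [0, 3.4, -7.2, 0, 0, 0], [0, 3.8, -7, 0, 0, 0], [0, 4.1, -6.7, 0, 0, 0]],
  ],
)

```text
time: 17.4
ee_pos: [0.4824, 0.2699, 0.176]
tcp_rot: [-179.5, 0.0, 89.5]
wrist_force: [-13.4, 3.5, 0.7]
opening: 0.0204
```

Call:
servo_tool(
  motion=[
    [[0, 4.4, -6.6, 0, 0, 0], [0, 4.8, -6.4, 0, 0, 0], [0, 5.1, -6.1, 0, 0, 0], [0, 5.3, -5.8, 0, 0, 0], [0, 5.7, -5.6, 0, 0, 0]],
  ],
)

```text
time: 17.9
ee_pos: [0.5048, 0.2699, 0.2089]
tcp_rot: [-179.3, -0.1, 89.6]
wrist_force: [-35.4, 0.6, 24.2]
opening: 0.0207
```

Call:
servo_tool(
  motion=[
    [[0, 5.9, -5.2, 0, 0, 0], [0, 6.2, -5, 0, 0, 0], [0, 6.4, -4.7, 0, 0, 0], [0, 6.6, -4.4, 0, 0, 0], [0, 6.8, -4, 0, 0, 0]],
  ],
)

```text
time: 18.4
ee_pos: [0.5385, 0.2697, 0.2357]
tcp_rot: [-179.8, -0.2, 89.6]
wrist_force: [-29.0, -0.9, 37.6]
opening: 0.0212
```

Call:
servo_tool(
  motion=[
    [[0, 7.1, -3.6, 0, 0, 0], [0, 7.2, -3.4, 0, 0, 0], [0, 7.3, -2.9, 0, 0, 0], [0, 7.5, -2.6, 0, 0, 0], [0, 7.6, -2.2, 0, 0, 0]],
  ],
)

```text
time: 18.9
ee_pos: [0.5778, 0.2693, 0.2503]
tcp_rot: [179.9, -0.2, 89.5]
wrist_force: [-11.9, 1.6, 25.3]
opening: 0.021
```

Call:
servo_tool(
  motion=[
    [[0, 7.7, -1.9, 0, 0, 0], [0, 7.8, -1.4, 0, 0, 0], [0, 7.9, -1.1, 0, 0, 0], [0, 7.9, -0.6, 0, 0, 0], [0, 4.8, -0.2, 0, 0, 0]],
  ],
)

```text
time: 19.4
ee_pos: [0.615, 0.2689, 0.254]
tcp_rot: [179.9, -0.1, 89.5]
wrist_force: [-5.5, -0.0, 20.6]
opening: 0.0208
```

Call:
servo_tool(
  motion=[
    [[0, 3, 1, 0, 0, 0], [0, 2, 1, 0, 0, 0], [0, 1, 0, 0, 0, 0], [0, 0, 0, 0, 0, 0]],
  ],
)

```text
time: 19.8
ee_pos: [0.6214, 0.2688, 0.2535]
tcp_rot: [179.7, -0.2, 89.5]
wrist_force: [-2.5, 0.4, 22.8]
opening: 0.0209
```

Call:
servo_tool(
  motion=[
    [[0, 2, 1, 0, 0, 0], [0, 0, 0, 0, 0, 0], [0, 0, 0, 0, 0, 0]],
  ],
)

```text
time: 20.1
ee_pos: [0.6222, 0.2689, 0.2534]
tcp_rot: [179.8, -0.2, 89.5]
wrist_force: [-9.7, -1.2, 29.2]
opening: 0.0208
```

Call:
servo_tool(
  motion=[
    [[0, 1, -2, 0, 0, 0], [0, 1, -1, 0, 0, 0], [0, 0, 0, 0, 0, 0]],
  ],
)

```text
time: 20.4
ee_pos: [0.6224, 0.2688, 0.2536]
tcp_rot: [-179.8, -0.1, 89.5]
wrist_force: [-17.8, 0.9, 18.1]
opening: 0.0209
```

```bash
python3 -c "
from snap import *
now();snap('n',{'side':(260,120,120,120)},5)
A=pickle.load(open('a_side.pkl','rb'))['color'][205:245,310:375].astype(float);B=pickle.load(open('n_side.pkl','rb'))['color'][205:245,310:375].astype(float)
print(np.abs(A-B).mean())
d=np.abs(A-B).sum(2).astype(np.uint8);cv2.imwrite('pics/n_diff.png',cv2.resize(d,None,fx=8,fy=8))
"
```

```text
t 20.4 [0.6224 0.2688 0.2536] [-1.7981e+02 -8.0000e-02  8.9540e+01] F [-17.8   0.9  18.1] op 0.0209
12.835641025641026
```

View pics/n_side.png

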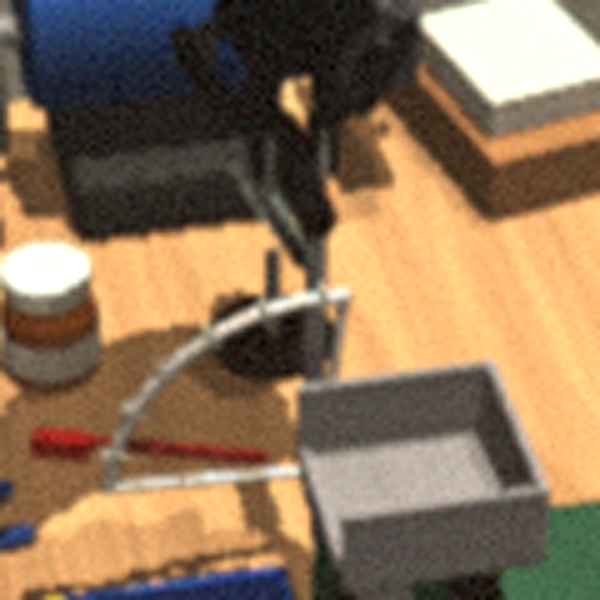

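View pics/n_diff.png

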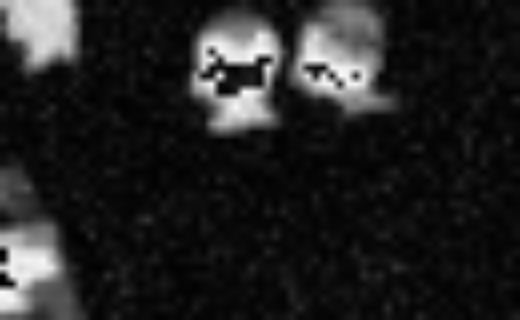

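The pan edges match the rest picture; only the beads and shadows differ. The lever is against its stop, so I'll release and rise.

Call:
servo_tool(
  motion=[
    [[0, 0, 0, 0, 0, 0], [0, 0, 0, 0, 0, 0], [0, 0, 0, 0, 0, 0], [0, 0, 0, 0, 0, 0]],
  ],
  gripper=60,
)

```text
time: 20.85
ee_pos: [0.6254, 0.2685, 0.2501]
tcp_rot: [-179.9, 0.0, 89.5]
wrist_force: [-0.5, -0.2, 0.7]
opening: 0.0598
```

Call:
servo_tool(
  motion=[
    [[0, 0, -10, 0, 0, 0], [0, 0, -25, 0, 0, 0], [0, 0, -25, 0, 0, 0], [0, 0, -25, 0, 0, 0], [0, 0, -10, 0, 0, 0]],
  ],
)

```text
time: 21.35
ee_pos: [0.6253, 0.2685, 0.349]
tcp_rot: [179.8, -0.1, 89.5]
wrist_force: [0.0, 0.2, -0.1]
opening: 0.0602
```

Call:
servo_tool(
  motion=[
    [[0, -30, 0, 0, 0, 0], [0, -40, 0, 0, 0, 0], [0, -40, 0, 0, 0, 0], [0, -40, 0, 0, 0, 0], [0, -30, 0, 0, 0, 0]],
  ],
)

```text
time: 21.85
ee_pos: [0.4433, 0.2699, 0.3469]
tcp_rot: [179.9, -0.0, 89.5]
wrist_force: [-0.0, -0.2, -0.1]
opening: 0.0604
```

```bash
python3 -c "
from snap import *
now();snap('o',{'side':(235,130,160,160),'top':(165,155,160,160)},5)
def df(n,x0,y0,x1,y1):
    A=pickle.load(open(f'a_{n}.pkl','rb'))['color'][y0:y1,x0:x1].astype(float);B=pickle.load(open(f'o_{n}.pkl','rb'))['color'][y0:y1,x0:x1].astype(float)
    cv2.imwrite(f'pics/o_diff_{n}.png',cv2.resize(np.clip(np.abs(A-B).sum(2),0,255).astype(np.uint8),None,fx=5,fy=5))
df('side',235,130,395,250)
"
```

```text
t 21.85 [0.4433 0.2699 0.3469] [ 1.7995e+02 -4.0000e-02  8.9500e+01] F [-0.  -0.2 -0.1] op 0.0604
```

View pics/o_side.png

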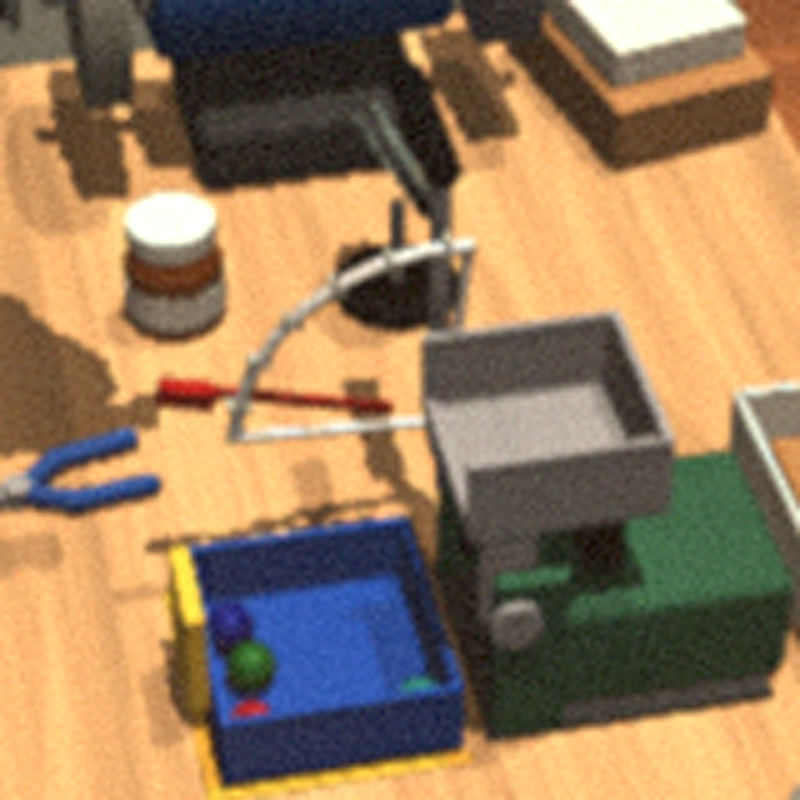

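View pics/o_top.png

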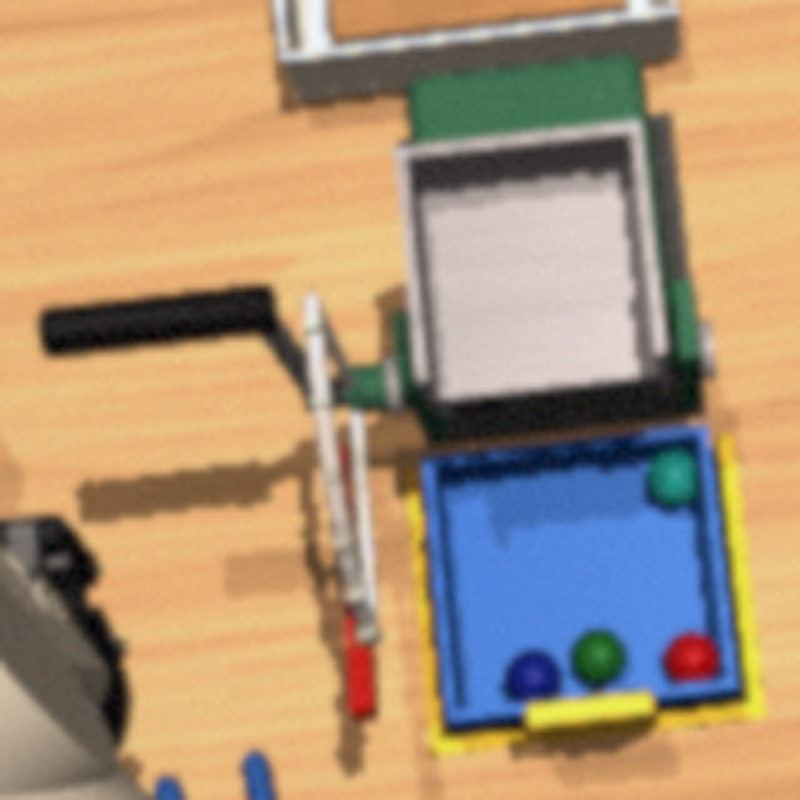

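View pics/o_diff_side.png

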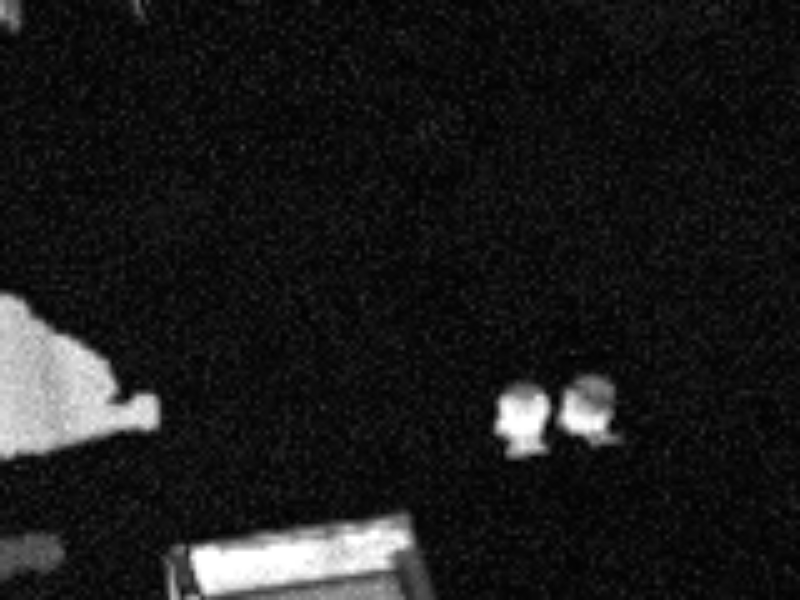

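```bash
python3 -c "
from workcell import bot
print(bot.job_done())"
```

```text
the job is handed in; nothing more can be done
None
```

I handed the job in at about 22 s: the tray is in its bay, all four beads are in it, and the lever is back upright. The least certain part is how exactly the lever matched the red marker.

**What I did**
- I carried the tray by its yellow tab into the bay, with the tab away from the machine, and let go once I felt contact.
- I gripped the lever bar and pulled it to the marker. By then all four beads were already in the tray.
- I held it at the marker for just over 1.3 s, then pushed it back to its stop and released it.

**Last checks**
- **Tray:** it sits flat between the yellow strips with all four beads in it.
- **Machine and surroundings:** in the side view the pan, lever, marker, jar and magnifier all match the starting picture. The only differences are the beads, the tray and shadows. I did not run that comparison on the spool, dish, screwdriver, pliers or glue bottle.
- **Forces:** the highest wrist force I saw was about 47 N, well under the 120 N limit.

**What disagreed**
- **Overshoot:** I first went past the marker, by my estimate about 0.04 rad (2°), for roughly half a second. I then backed off and did the hold there.
- **Lever angle:** the gripper position gave 1.23 rad at the hold, while the images suggest about 1.28 rad. The bar had slipped a few millimetres in the pads, so I trusted the images. My marker readings from the images ran from 1.24 to 1.30 rad, so the match is good to about 0.03 rad at best.

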